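# Strip the countertop water filter for its cartridge change

## Robot

A 6-joint arm with a two-finger parallel gripper is mounted at the origin on a cart in front of the work surface, level with it; the furniture and walls round the work are solid. World frame = base frame: x ahead of the robot, y to its left, z up, the work surface at z = 0. Lengths are in m, angles in degrees, forces in N, time in s.
With the tool pointing down it reaches from about 0.4 to 0.825 m from the base axis. Payload 7 kg.
Tool frame: the origin (TCP) lies midway between the tips of the shut fingers; the grasp point (between the pads) lies 19 mm behind it; z points along the fingers, y is the line along which they close (so a half turn about z gives the same grasp; the last joint's range is limited). The gripper opens to 88 mm and grips with 3 to 60 N. Pads are 19 mm wide; open, the fingers measure 130 mm over their backs; the gripper's body (78 mm by 193 mm) begins 47 mm behind the grasp point.
Start: joints at [-54.425, 20.546, 0.682, 0, -70.136, -16.507], TCP at [0.22, -0.638, 0.227] pointing down, gripper open.
Joint ranges: [-176.03, 176.03], [-82.01, 121.73], [-58.28, 71.71], [-173.87, 95.51], [-174.79, -0.11], [-173.66, 173.66]. Speed limits (degrees/s): [136.94, 136.94, 172.46, 180, 180, 180].

## Interface

Orientations are given as [roll, pitch, yaw] about the fixed x, y, z axes, in that order (R = Rz(yaw) Ry(pitch) Rx(roll)).
In Python, from plant import r gives the robot as it stands. The module is installed in compiled form; this text tells all that it offers.
- The arm moves only by the tool play_rows, never from a script. Its argument "rows" is a list of rows, each an object with "slide": the shift along the tool's x, y, z as a fraction of full scale, a list of three; "delta_rot": the turn, a rotation vector about the tool's x, y, z as a fraction of full scale, a list of three; "fingers": the opening, from -1 (shut) to 1 (fully open). In form: [{"slide": [x, y, z], "delta_rot": [rx, ry, rz], "fingers": fingers}, ...]. A call has 1 to 8 rows; each row shifts and turns the commanded pose from where the row before left it, along the tool's axes as they then stand; what a row does not reach is not made up. Full scale, the value 1, is 0.15 m for a shift and 0.08 rad for a turn. A row lasts 1/8 s, in which the tool goes at most 62.5 mm and 10.7 degrees, less where a joint would pass 70% of its speed; a pose out of reach is approached as far as the arm can. A call with a number of a shift or a turn outside -1 to 1 is refused whole. A call with a gripper value outside its range is refused whole. The fingers move at their own pace and stop on an object; "squeeze" is the grip in N (left out, the last holds). Time passes only in rows, so rows that do not move let the fingers close. It gives the time, the measured TCP pose, the force, the opening and the grip force at its end, in the units of the state.
- r.get_state(): the state, without advancing time (a new reading comes with each control period).
- r.capture(name): name is "scene" or "top" or "wrist"; returns a dict with "image" (400x640x3 uint8, blue, green, red), "fx", "fy", "cx", "cy" (pixels), "R" (3x3) and "t" (3): a world point X has camera coordinates R X + t; the wrist camera has in their place "T_tool_cam" (4x4, takes a point from camera to tool coordinates, whose origin is the TCP and whose axes are the flange's). Camera axes: x right, y down, z forward; pixel columns grow to the right and rows downward; lengths in m; the calibration is good to about 2 mm. A picture is of the moment at which its call begins: read the wrist's pose just before it. There is no depth.
- r.close_job(): hands the job in; it is judged then, once.
The state is a dict: "time_s": time; "joints": joint angles; "qd": joint speeds; "joint_torque": joint torques, N m; "tcp_pos": TCP position; "eef_rot": TCP orientation; "contact_force": force on the tool from outside, world axes, zero at the start; "moment": the same for the moment, N m; "gripper_width": finger opening in m; "gripper_force": force on a finger pad.
Only numpy, scipy, OpenCV 4.12 (cv2) and the standard library are available. Lean on these libraries where they do the work, as an engineer would, in place of code of your own. Each camera call takes 0.05 s, during which the arm holds its last target. There are 200 camera calls.

## Task

The water filter is due for its cartridge change. Unscrew the black hand nut on top (anticlockwise, about two turns), lift it off, lift off the steel clamp bar underneath, and put both down on the wooden chopping board, the bar lying flat; then pull every brown, spent cartridge up out of its sprung socket and put them all in the white tray. The blue-topped cartridge is new: leave it seated, and do not disturb the things around the filter.

Things in the scene. Friction and masses are not known exactly. Their poses are not given: they have to be found in the camera images.
- filter_base: Grey filter base, fixed, 76 x 264 x 34 mm: four round sockets in a row along its y axis at y = -91, -45, +45, +91 mm (one may be empty; they are filled in any order), end posts at y = -124 and +124 mm that carry the clamp bar, a steel stud in the middle. Origin: centre of its underside; z up. Small detent housings stand out 13 mm from its long sides.
- stud_top (a point): Top of the upright threaded stud (33 mm over the thread) in the middle of the filter base, 149.5 mm above the worktop, 30 mm above the clamp bar. Right-handed thread, lead 8 mm a turn, from just above the bar to the stud's top. (To the right a wall shelf hangs over the sink, 0.56 m up, at world y below -0.27 m, x above 0.61 m: keep the arm clear of it.)
- nut_center (a point): Black round ribbed hand nut with a red mark on top, 57 mm in diameter, 38 mm tall, 0.09 kg; the point is its centre, half-way up. At the start it is screwed down onto the clamp bar: its underside is 120 mm, its centre 139 mm above the worktop.
- clamp_nut: The same hand nut; origin at the centre of its underside, z up. Turned anticlockwise from above it climbs 8 mm a turn and leaves the thread within two turns (12.6 rad, 16 mm up; held up, its last catch lets go after about 11 to 12.6 rad); it is clear of the stud 30 mm above its start. It turns easily, has 1 mm of play up and down, and rests on the thread when let go.
- bar_center (a point): Steel clamp bar, 60 x 256 x 10 mm, 0.28 kg; the point is its centre, in the 39 mm hole through which the stud passes; y along its length, z up. At the start it lies on the end posts between low lips, underside 110 mm above the worktop; without the nut it lifts straight up. It can be taken across its 60 mm width at the middle, the stud between the fingers.
- spent_a_center (a point): Filter cartridge, a cylinder 40 mm in diameter, 100 mm tall, 0.12 kg; tan body with a dark brown top and band: spent. The point is its centre, 50 mm above its flat foot; z along it to its top. Seated: centre 58 mm and top 108 mm above the worktop, 26 mm deep in its socket; two sprung balls in a groove near its foot hold it until a pull of 10 to 20 N straight up, and let go within 10 mm. May be absent.
- spent_b_center (a point): Filter cartridge, a cylinder 40 mm in diameter, 100 mm tall, 0.12 kg; tan body with a dark brown top and band: spent. The point is its centre, 50 mm above its flat foot; z along it to its top. Seated: centre 58 mm and top 108 mm above the worktop, 26 mm deep in its socket; two sprung balls in a groove near its foot hold it until a pull of 10 to 20 N straight up, and let go within 10 mm. May be absent.
- spent_c_center (a point): Filter cartridge, a cylinder 40 mm in diameter, 100 mm tall, 0.12 kg; tan body with a dark brown top and band: spent. The point is its centre, 50 mm above its flat foot; z along it to its top. Seated: centre 58 mm and top 108 mm above the worktop, 26 mm deep in its socket; two sprung balls in a groove near its foot hold it until a pull of 10 to 20 N straight up, and let go within 10 mm. May be absent.
- fresh_center (a point): Filter cartridge, a cylinder 40 mm in diameter, 100 mm tall, 0.12 kg; white body with a blue top and band: new, to be left seated. The point is its centre, 50 mm above its flat foot; z along it to its top. Seated: centre 58 mm and top 108 mm above the worktop, 26 mm deep in its socket; two sprung balls in a groove near its foot hold it until a pull of 10 to 20 N straight up, and let go within 10 mm.
- tray: White tray with a blue rim, 150 x 220 mm outside (142 x 212 mm inside), 28 mm high with a 5 mm floor, loose on the worktop. Its origin is the centre of its underside; y along its length, z up.
- board: Wooden chopping board, 220 x 340 x 22 mm, loose on the worktop. Its origin is the centre of its underside; y along its 340 mm length, z up.
- clamp_bar: The same clamp bar; the origin is the centre of its underside.
- spent_a: The spent cartridge spent_a; the origin is the centre of its foot.
- spent_b: The spent cartridge spent_b; the origin is the centre of its foot.
- spent_c: The spent cartridge spent_c; the origin is the centre of its foot.
- salt_shaker: Glass salt shaker, 44 x 44 x 90 mm, a bystander; origin at its underside.
- jam_jar: Jam jar with a yellow lid, 71 x 110 mm, a bystander; origin at its underside.
Mind the look-alikes: they are no part of the job. Of the things like the clamp_nut, leave any that is green, pink or purple; of the rest the smaller one is meant.

How it is judged (in metres and radians):
On the way, in this order (a step that is already met when the one before it is completed fails the run):
1. the hand nut is unscrewed and lifted off the stud (z of nut_center in the frame of filter_base above 0.168 m), for 0.1 s.
2. the clamp bar is lifted off over the stud ((z of bar_center in the frame of filter_base above 0.15 m or horizontal distance between bar_center and stud_top above 0.06 m)), for 0.1 s.
At the end, for the whole second after the job is handed in: all spent cartridges rest inside the tray, the nut rests on the board, the clamp bar lies flat on the board (its centre within 105 mm across and 110 mm along of the board's centre), the new cartridge is still fully seated, tray and board stand level, all at rest (x of spent_a_center in the frame of tray between -0.071 and 0.071 m and y of spent_a_center in the frame of tray between -0.106 and 0.106 m and z of spent_a_center in the frame of tray between 0.01 and 0.075 m and linear speed of each of spent_a, spent_b, spent_c, clamp_nut, clamp_bar below 0.02 m/s and x of spent_b_center in the frame of tray between -0.071 and 0.071 m and y of spent_b_center in the frame of tray between -0.106 and 0.106 m and z of spent_b_center in the frame of tray between 0.01 and 0.075 m and x of spent_c_center in the frame of tray between -0.071 and 0.071 m and y of spent_c_center in the frame of tray between -0.106 and 0.106 m and z of spent_c_center in the frame of tray between 0.01 and 0.075 m and x of nut_center in the frame of board between -0.107 and 0.107 m and y of nut_center in the frame of board between -0.167 and 0.167 m and z of nut_center in the frame of board between 0.03 and 0.065 m and x of bar_center in the frame of board between -0.105 and 0.105 m and y of bar_center in the frame of board between -0.11 and 0.11 m and z of bar_center in the frame of board between 0.02 and 0.042 m and angle between bar_center's own z axis and vertical below 0.2 rad and z of fresh_center in the frame of filter_base between 0.05 and 0.064 m and angle between fresh_center's own z axis and vertical below 0.15 rad and angle between each of tray, board's own z axis and vertical below 0.1 rad); the robot touches nothing.
It fails at once if the new cartridge is pulled up by more than 8 mm (z of fresh_center in the frame of filter_base above 0.066 m).
It fails at once if a thing standing around the filter is moved by more than 40 mm (distance of any of salt_shaker, jam_jar from where it was at the start of the episode above 0.04 m).
Of spent_a, spent_b, spent_c only 2 to 3 are there at a start; the rules pass over those that are not, and their reading is None.
At some moment in a run one of tray may be knocked a few centimetres aside while the robot is not near it.
Once in a run the grip may slacken for a moment while it holds something.
It also fails if it takes over 210 s, if anything falls off the work surface, if the arm or the gripper's body presses on something with over 40 N, if the wrist force passes 120 N, or if a joint passes its speed limit or range.

## Working session

There is one attempt and no reset: what is moved stays moved. The work goes in short steps, Python scripts to look and compute and a tool call to move; the robot and the scene stay as the last step left them, time stands still between calls to the robot, and variables do not carry over. Pictures are saved under pics/ and viewed, at most 14 in all, crops included, and the job is handed in when it is done.

Besides the shell and the picture viewer there is one more tool, called after ">>>" as a command line: name --argument value ..., lists and objects as JSON in quotes. play_rows: Moves the arm, as the interface text tells. Shift numbers are shares of 0.15 m and turn numbers shares of 0.08 rad, none past 1 either way. Its arguments: {"type":"object","properties":{"rows":{"type":"array"},"squeeze":{"type":"number"}},"required":["rows"]}

```bash
mkdir -p pics; python3 - <<'E'
from plant import r
import cv2,numpy as np
s=r.get_state();print(s)
for n in("scene","top"):
    c=r.capture(n);cv2.imwrite(f"pics/{n}0.png",c["image"]);print(n,c["fx"],c["fy"],c["cx"],c["cy"],np.round(c["R"],4).tolist(),np.round(c["t"],4).tolist())
E
```

```text
{'time_s': 0.0, 'joints': array([-5.44248631e+01,  2.05911326e+01,  6.33920269e-01, -2.04942918e-02,
       -7.01359308e+01, -1.65051276e+01]), 'qd': array([ 0.07094469,  0.03773892, -0.00687313, -0.02208665, -0.03705364,
        0.03433502]), 'joint_torque': array([-3.16729136e-03, -5.82723498e+01,  2.93035322e+01,  6.99691236e+00,
        6.65183121e-03, -1.39541976e-04]), 'tcp_pos': array([ 0.22033451, -0.63750719,  0.22562604]), 'eef_rot': array([ 1.79905221e+02, -7.99260663e-03, -1.60936964e+02]), 'contact_force': array([-0.34944829, -0.28323144, -0.11589362]), 'moment': array([-0.03429016,  0.00141239,  0.08931408]), 'gripper_force': 0.0, 'gripper_width': 0.08770395749832387}
scene 465.5965275765252 465.5965275765252 320.69983973521806 198.75535768161055 [[0.4942, -0.8693, 0.0038], [-0.4611, -0.2659, -0.8466], [0.737, 0.4167, -0.5322]] [-0.161, 0.3896, 1.0557]
top 402.08072449781844 402.08072449781844 318.7034233003691 190.89606174126487 [[-0.0008, -1.0, 0.0084], [-0.9905, -0.0004, -0.1372], [0.1372, -0.0085, -0.9905]] [0.1312, 0.5929, 1.0847]
```

View pics/top0.png

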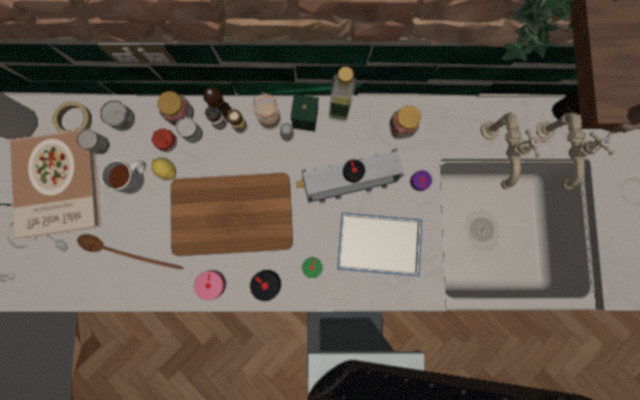

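View pics/scene0.png

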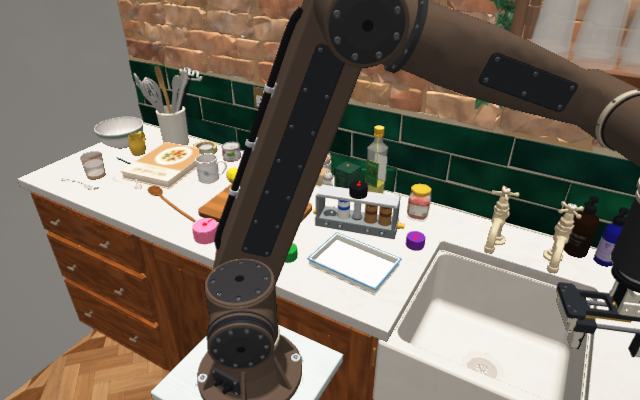

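The top view shows these nut look-alikes: black on the filter (354,170), a larger black one (265,285), green (312,267), pink (209,285) and purple (421,181). I choose the one at (354,170), which sits on the bar. The tray is at (380,244), the board at (231,214). I'll check the choice in a crop and measure.

```bash
cat > h.py <<'E'
from plant import r
import cv2,numpy as np
def ray(c,u,v):
    R=np.array(c["R"]);t=np.array(c["t"]);d=R.T@np.array([(u-c["cx"])/c["fx"],(v-c["cy"])/c["fy"],1]);return -R.T@t,d
def onz(c,u,v,z):
    o,d=ray(c,u,v);return o+d*(z-o[2])/d[2]
def proj(c,X):
    p=np.array(c["R"])@np.array(X)+np.array(c["t"]);return c["fx"]*p[0]/p[2]+c["cx"],c["fy"]*p[1]/p[2]+c["cy"]
def wcam(s,c):
    from scipy.spatial.transform import Rotation as Ro
    T=np.eye(4);T[:3,:3]=Ro.from_euler("xyz",s["eef_rot"],degrees=True).as_matrix();T[:3,3]=s["tcp_pos"]
    W=np.linalg.inv(T@np.array(c["T_tool_cam"]));c["R"]=W[:3,:3];c["t"]=W[:3,3];return c
def move(target,yaw=None):
    """print tool-frame shift (fractions) and turn about tool z to target"""
    from scipy.spatial.transform import Rotation as Ro
    s=r.get_state();R=Ro.from_euler("xyz",s["eef_rot"],degrees=True)
    d=R.inv().apply(np.array(target)-s["tcp_pos"])/0.15
    w=[0,0,0]
    if yaw is not None: w=(R.inv()*Ro.from_euler("xyz",[180,0,yaw],degrees=True)).as_rotvec()/0.08
    print("tcp",np.round(s["tcp_pos"],4),np.round(s["eef_rot"],2),"slide",np.round(d,3),"rot",np.round(w,2))
E
python3 - <<'E'
from h import *
c=r.capture("top");im=c["image"];hsv=cv2.cvtColor(im,cv2.COLOR_BGR2HSV)
def blob(m,x0,y0,x1,y1):
    k=np.zeros_like(m);k[y0:y1,x0:x1]=m[y0:y1,x0:x1]
    cs,_=cv2.findContours(k,cv2.RETR_EXTERNAL,cv2.CHAIN_APPROX_NONE);q=max(cs,key=cv2.contourArea);return q
H,S,V=[hsv[...,i] for i in range(3)]
nut=blob(((V<60)*255).astype('uint8'),335,150,375,190);print("nut",cv2.minEnclosingCircle(nut),cv2.contourArea(nut))
(u,v),_=cv2.minEnclosingCircle(nut);print(onz(c,u,v,.158),onz(c,u,v,.139))
n2=blob(((V<60)*255).astype('uint8'),240,262,290,305);print("n2",cv2.minEnclosingCircle(n2))
def rect(m,box,z,name):
    q=blob(m,*box);rr=cv2.minAreaRect(q);P=np.array([onz(c,a,b,z)[:2] for a,b in cv2.boxPoints(rr)])
    e=np.diff(np.vstack([P,P[:1]]),axis=0);l=np.linalg.norm(e,axis=1);L=e[np.argmax(l)];print(name,P.mean(0).round(4),l.round(3),"ydir yaw",np.degrees(np.arctan2(L[1],L[0]))-90)
rect((((H>5)&(H<25)&(S>60)&(V>60))*255).astype('uint8'),(165,168,298,260),.022,"board")
rect((((H>90)&(H<130)&(S>60))*255).astype('uint8'),(325,205,430,282),.028,"tray")
s=r.capture("scene");b=s["image"]
A=cv2.resize(im[120:290,160:445],None,fx=2.6,fy=2.6,interpolation=cv2.INTER_CUBIC);cv2.imwrite("pics/c1.png",A)
cv2.imwrite("pics/c2.png",cv2.resize(b[165:255,295:435],None,fx=5.5,fy=5.5,interpolation=cv2.INTER_CUBIC))
E
```

```text
nut ((353.493896484375, 170.7073211669922), 10.869636535644531) 258.0
[0.62804692 0.04425273 0.158     ] [0.63165953 0.04241695 0.139     ]
n2 ((265.0, 284.5), 15.403021812438965)
board [0.5473 0.3841] [0.354 0.251 0.344 0.25 ] ydir yaw -176.50264241829336
tray [0.3828 0.0779] [0. 0. 0. 0.] ydir yaw -90.0
```

View pics/c1.png

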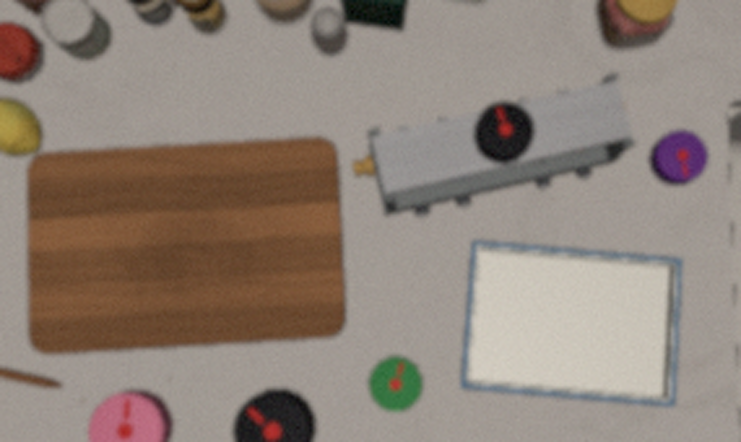

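View pics/c2.png

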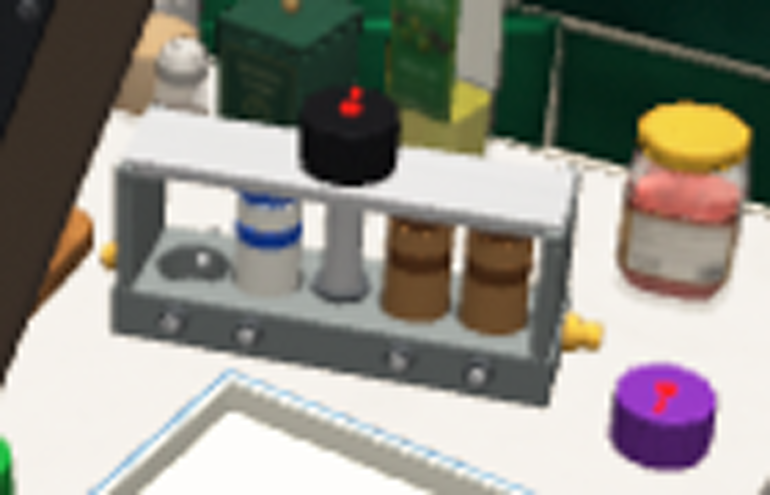

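```bash
python3 - <<'E'
from h import *
c=r.capture("top")
f=lambda a,z:onz(c,160+a[0]/2.6,120+a[1]/2.6,z)[:2]
for n,P,z in(("board",[(30,153),(335,138),(345,332),(33,352)],.022),("tray",[(475,242),(682,260),(672,404),(463,387)],.028),("bar",[(372,137),(613,84),(628,137),(388,207)],.12)):
    Q=np.array([f(p,z) for p in P]);print(n,Q.mean(0).round(4),np.linalg.norm(Q-np.roll(Q,-1,0),axis=1).round(3),Q.round(3).tolist())
print("nut",f((506,130),.158))
for n,p,z in(("bottle base",(343,118),0),("green box top",(305,100),.1)): print(n,onz(c,*p,z))
move([.63,.043,.30])
E
```

```text
board [0.5318 0.3764] [0.334 0.212 0.333 0.216] [[0.63, 0.55], [0.647, 0.216], [0.436, 0.204], [0.415, 0.536]]
tray [ 0.4454 -0.0406] [0.224 0.153 0.222 0.155] [[0.532, 0.064], [0.512, -0.16], [0.36, -0.144], [0.378, 0.078]]
bar [0.6259 0.043 ] [0.25  0.056 0.252 0.073] [[0.63, 0.173], [0.685, -0.072], [0.63, -0.085], [0.559, 0.156]]
nut [0.62986325 0.0413984 ]
bottle base [0.81750612 0.05821705 0.        ]
green box top [0.83542466 0.1687986  0.1       ]
tcp [ 0.2204 -0.6378  0.2261] [ 1.7996e+02 -1.0000e-02 -1.6094e+02] slide [-4.063  3.398 -0.49 ] rot [0 0 0]
```

>>> play_rows --rows '[{"slide":[-0.15,0.12,-0.1],"delta_rot":[0,0,0],"fingers":1},{"slide":[-0.29,0.243,-0.1],"delta_rot":[0,0,0],"fingers":1},{"slide":[-0.29,0.243,-0.1],"delta_rot":[0,0,0],"fingers":1},{"slide":[-0.29,0.243,-0.1],"delta_rot":[0,0,0],"fingers":1},{"slide":[-0.29,0.243,-0.09],"delta_rot":[0,0,0],"fingers":1},{"slide":[-0.29,0.243,0],"delta_rot":[0,0,0],"fingers":1},{"slide":[-0.29,0.243,0],"delta_rot":[0,0,0],"fingers":1},{"slide":[-0.29,0.243,0],"delta_rot":[0,0,0],"fingers":1}]'

```text
time_s: 1.25
tcp_pos: [0.4409, -0.2712, 0.3004]
eef_rot: [-180.0, 0.0, -160.9]
contact_force: [2.3, -0.3, 0.0]
gripper_width: 0.0876
gripper_force: 0.0
```

>>> play_rows --rows '[{"slide":[-0.29,0.243,0],"delta_rot":[0,0,0],"fingers":1},{"slide":[-0.29,0.243,0],"delta_rot":[0,0,0],"fingers":1},{"slide":[-0.29,0.243,0],"delta_rot":[0,0,0],"fingers":1},{"slide":[-0.29,0.243,0],"delta_rot":[0,0,0],"fingers":1},{"slide":[-0.29,0.243,0],"delta_rot":[0,0,0],"fingers":1},{"slide":[-0.29,0.243,0],"delta_rot":[0,0,0],"fingers":1},{"slide":[-0.15,0.12,0],"delta_rot":[0,0,0],"fingers":1},{"slide":[0,0,0],"delta_rot":[0,0,0],"fingers":1}]'

```text
time_s: 2.25
tcp_pos: [0.6314, 0.0449, 0.299]
eef_rot: [180.0, -0.1, -160.8]
contact_force: [-0.2, 0.2, -0.7]
gripper_width: 0.0878
gripper_force: 0.0
```

```bash
python3 - <<'E'
from h import *
s=r.get_state();print(s["joints"].round(1));c=wcam(s,r.capture("wrist"));cv2.imwrite("pics/w1.png",c["image"])
print(c["T_tool_cam"]);print("expect nut",proj(c,[.63,.042,.158]))
move([.63,.043,.30])
E
```

```text
[ 21.7  14.6   1.7  -0.  -77.2 -92.5]
[[-5.17745924e-04 -9.52777924e-01 -3.03667515e-01  8.25486671e-02]
 [ 9.99998590e-01 -9.78448924e-04  1.36497755e-03  1.52414125e-04]
 [-1.59764363e-03 -3.03666380e-01  9.52777087e-01 -1.57856305e-01]
 [ 0.00000000e+00  0.00000000e+00  0.00000000e+00  1.00000000e+00]]
expect nut (np.float64(317.29830546473937), np.float64(187.4768333159761))
tcp [0.6309 0.0437 0.2994] [-1.8000e+02 -8.0000e-02 -1.6088e+02] slide [ 0.007 -0.002 -0.004] rot [0 0 0]
```

View pics/w1.png

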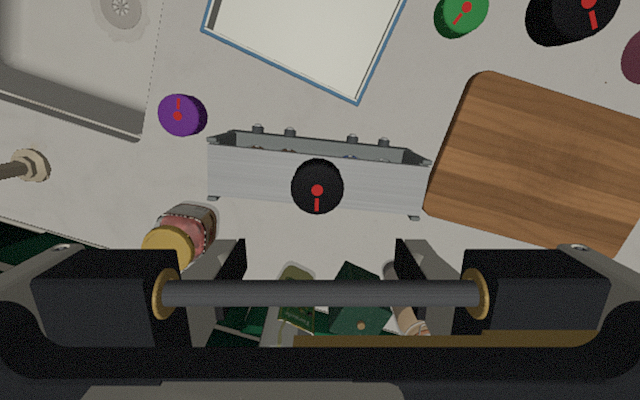

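The nut is at pixel (317,187), where I expected it. The bar's corners are near (210,143) and (425,218), the jam jar is at (180,235), and the look-alikes are well off to the side. Now a refined measurement.

```bash
python3 - <<'E'
from h import *
s=r.get_state();c=wcam(s,r.capture("wrist"));im=c["image"];hsv=cv2.cvtColor(im,cv2.COLOR_BGR2HSV)
m=((hsv[...,2]<70)*255).astype('uint8');k=0*m;k[150:225,280:355]=m[150:225,280:355]
red=((hsv[...,1]>150)&((hsv[...,0]<8)|(hsv[...,0]>172))).astype('uint8');k[150:225,280:355]|=red[150:225,280:355]*255
q=max(cv2.findContours(k,0,1)[0],key=cv2.contourArea);e=cv2.fitEllipse(q);x=cv2.minEnclosingCircle(q);print(e,x,onz(c,*x[0],.158),onz(c,*x[0],.139))
bl=(hsv[...,1]<40)&(hsv[...,2]>90)
# bar end edges at z=.12
for p in[(208,147),(430,162),(422,217),(209,197)]: print(p,onz(c,*p,.12).round(4))
cv2.imwrite("pics/w2.png",cv2.resize(im[110:235,190:445],None,fx=3,fy=3,interpolation=cv2.INTER_CUBIC))
E
```

```text
((317.6803283691406, 186.758056640625), (51.43909454345703, 55.26200485229492), 2.7786786556243896) ((317.58380126953125, 186.41061401367188), 27.940696716308594) [0.6283914  0.04074022 0.158     ] [0.63317316 0.04225454 0.139     ]
(208, 147) [ 0.6349 -0.0881  0.12  ]
(430, 162) [0.5684 0.1563 0.12  ]
(422, 217) [0.6328 0.1763 0.12  ]
(209, 197) [ 0.6924 -0.074   0.12  ]
```

View pics/w2.png

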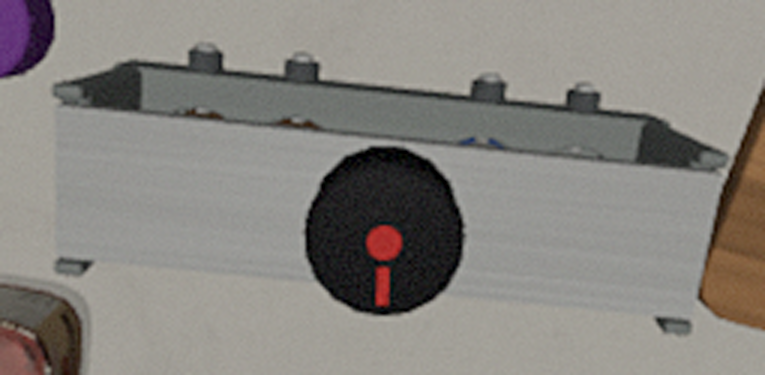

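```bash
python3 - <<'E'
from h import *
s=r.get_state();c=wcam(s,r.capture("wrist"))
f=lambda a,z:onz(c,190+a[0]/3,110+a[1]/3,z)
Q=np.array([f(p,.12)[:2] for p in[(55,104),(720,172),(697,318),(55,262)]]);print(Q.mean(0),np.linalg.norm(Q-np.roll(Q,-1,0),axis=1))
for a,b in((0,1),(3,2)): d=Q[b]-Q[a];print("yaw",np.degrees(np.arctan2(-d[0],d[1])))
print("dot",f((384,243),.158))
from scipy.spatial.transform import Rotation
move([.6295,.0415,.30])
E
```

```text
[0.63263795 0.04238438] [0.25428559 0.06000887 0.25855764 0.06245885]
yaw 13.188652424100473
yaw 13.753913134922508
dot [0.63285763 0.04211574 0.158     ]
tcp [0.6305 0.0425 0.3001] [-1.7999e+02 -2.0000e-02 -1.6096e+02] slide [ 0.009 -0.004  0.001] rot [0 0 0]
```

>>> play_rows --rows '[{"slide":[-0.009,0.003,0],"delta_rot":[0,0,1],"fingers":1},{"slide":[0,0,0],"delta_rot":[0,0,1],"fingers":1},{"slide":[0,0,0],"delta_rot":[0,0,1],"fingers":1},{"slide":[0,0,0],"delta_rot":[0,0,1],"fingers":1},{"slide":[0,0,0],"delta_rot":[0,0,1],"fingers":1},{"slide":[0,0,0],"delta_rot":[0,0,1],"fingers":1},{"slide":[0,0,0],"delta_rot":[0,0,1],"fingers":1},{"slide":[0,0,0],"delta_rot":[0,0,1],"fingers":1}]'

```text
time_s: 3.4
tcp_pos: [0.6315, 0.0427, 0.3008]
eef_rot: [180.0, 0.0, 162.2]
contact_force: [0.3, -0.1, 0.6]
gripper_width: 0.0876
gripper_force: 0.0
```

>>> play_rows --rows '[{"slide":[0,0,0.1],"delta_rot":[0,0,1],"fingers":1},{"slide":[0,0,0.1],"delta_rot":[0,0,1],"fingers":1},{"slide":[0,0,0.1],"delta_rot":[0,0,1],"fingers":1},{"slide":[0,0,0.1],"delta_rot":[0,0,1],"fingers":1},{"slide":[0,0,0.1],"delta_rot":[0,0,1],"fingers":1},{"slide":[0,0,0.1],"delta_rot":[0,0,1],"fingers":1},{"slide":[0,0,0.1],"delta_rot":[0,0,1],"fingers":1},{"slide":[0,0,0.1],"delta_rot":[0,0,1],"fingers":1}]'

```text
time_s: 4.4
tcp_pos: [0.6317, 0.0428, 0.1804]
eef_rot: [179.9, 0.0, 125.5]
contact_force: [0.8, -0.9, -0.1]
gripper_width: 0.0876
gripper_force: 0.0
```

```bash
python3 - <<'E'
from h import *
s=r.get_state();print(s["joints"].round(1),s["contact_force"].round(1))
move([.632,.042,.125])
E
```

```text
[  21.5   18.4   -8.7    0.   -62.9 -166. ] [ 0.8 -0.9 -0.1]
tcp [0.6317 0.0428 0.1804] [1.7995e+02 2.0000e-02 1.2549e+02] slide [-0.005 -0.002  0.369] rot [0 0 0]
```

>>> play_rows --rows '[{"slide":[-0.004,-0.002,0.12],"delta_rot":[0,0,0],"fingers":1},{"slide":[0,0,0.12],"delta_rot":[0,0,0],"fingers":1},{"slide":[0,0,0.12],"delta_rot":[0,0,0],"fingers":1},{"slide":[0,0,0.009],"delta_rot":[0,0,0],"fingers":1},{"slide":[0,0,0],"delta_rot":[0,0,0],"fingers":-1},{"slide":[0,0,0],"delta_rot":[0,0,0],"fingers":-1},{"slide":[0,0,0],"delta_rot":[0,0,0],"fingers":-1},{"slide":[0,0,0],"delta_rot":[0,0,0],"fingers":-1}]' --squeeze 20

```text
time_s: 5.4
tcp_pos: [0.6323, 0.0436, 0.1251]
eef_rot: [180.0, 0.0, 125.7]
contact_force: [0.1, -0.2, 2.7]
gripper_width: 0.0562
gripper_force: 20.0
```

>>> play_rows --rows '[{"slide":[0,0,0],"delta_rot":[0,0,0],"fingers":-1},{"slide":[0,0,-0.0007],"delta_rot":[0,0,-1],"fingers":-1},{"slide":[0,0,-0.0007],"delta_rot":[0,0,-1],"fingers":-1},{"slide":[0,0,-0.0007],"delta_rot":[0,0,-1],"fingers":-1},{"slide":[0,0,-0.0007],"delta_rot":[0,0,-1],"fingers":-1}]'

```text
time_s: 6.02
tcp_pos: [0.6321, 0.0435, 0.1251]
eef_rot: [-180.0, -0.0, 144.2]
contact_force: [0.3, -0.1, 0.6]
gripper_width: 0.0562
gripper_force: 20.0
```

>>> play_rows --rows '[{"slide":[0,0,-0.0007],"delta_rot":[0,0,-1],"fingers":-1},{"slide":[0,0,-0.0007],"delta_rot":[0,0,-1],"fingers":-1},{"slide":[0,0,-0.0007],"delta_rot":[0,0,-1],"fingers":-1},{"slide":[0,0,-0.0007],"delta_rot":[0,0,-1],"fingers":-1},{"slide":[0,0,-0.0007],"delta_rot":[0,0,-1],"fingers":-1},{"slide":[0,0,-0.0007],"delta_rot":[0,0,-1],"fingers":-1},{"slide":[0,0,-0.0007],"delta_rot":[0,0,-1],"fingers":-1},{"slide":[0,0,-0.0007],"delta_rot":[0,0,-1],"fingers":-1}]'

```text
time_s: 7.02
tcp_pos: [0.6316, 0.0433, 0.1258]
eef_rot: [-180.0, -0.1, -179.1]
contact_force: [-2.4, -1.7, 0.2]
gripper_width: 0.0563
gripper_force: 20.0
```

>>> play_rows --rows '[{"slide":[0,0,-0.0007],"delta_rot":[0,0,-1],"fingers":-1},{"slide":[0,0,-0.0007],"delta_rot":[0,0,-1],"fingers":-1},{"slide":[0,0,-0.0007],"delta_rot":[0,0,-1],"fingers":-1},{"slide":[0,0,-0.0007],"delta_rot":[0,0,-1],"fingers":-1},{"slide":[0,0,-0.0007],"delta_rot":[0,0,-1],"fingers":-1},{"slide":[0,0,-0.0007],"delta_rot":[0,0,-1],"fingers":-1},{"slide":[0,0,-0.0007],"delta_rot":[0,0,-1],"fingers":-1},{"slide":[0,0,-0.0007],"delta_rot":[0,0,-1],"fingers":-1}]'

```text
time_s: 8.02
tcp_pos: [0.6309, 0.0424, 0.1265]
eef_rot: [180.0, -0.2, -142.5]
contact_force: [-1.6, -5.1, 1.3]
gripper_width: 0.056
gripper_force: 20.0
```

>>> play_rows --rows '[{"slide":[0,0,-0.0007],"delta_rot":[0,0,-1],"fingers":-1},{"slide":[0,0,-0.0007],"delta_rot":[0,0,-1],"fingers":-1},{"slide":[0,0,-0.0007],"delta_rot":[0,0,-1],"fingers":-1},{"slide":[0,0,-0.0007],"delta_rot":[0,0,-1],"fingers":-1},{"slide":[0,0,-0.0007],"delta_rot":[0,0,-1],"fingers":-1},{"slide":[0,0,-0.0007],"delta_rot":[0,0,-1],"fingers":-1},{"slide":[0,0,-0.0007],"delta_rot":[0,0,-1],"fingers":-1},{"slide":[0,0,-0.0007],"delta_rot":[0,0,-1],"fingers":-1}]'

```text
time_s: 9.02
tcp_pos: [0.631, 0.0415, 0.1273]
eef_rot: [179.9, -0.2, -105.8]
contact_force: [-1.4, -8.2, -0.6]
gripper_width: 0.056
gripper_force: 20.0
```

>>> play_rows --rows '[{"slide":[0,0,-0.0007],"delta_rot":[0,0,-1],"fingers":-1},{"slide":[0,0,-0.0007],"delta_rot":[0,0,-1],"fingers":-1},{"slide":[0,0,-0.0007],"delta_rot":[0,0,-1],"fingers":-1},{"slide":[0,0,-0.0007],"delta_rot":[0,0,-1],"fingers":-1},{"slide":[0,0,-0.0007],"delta_rot":[0,0,-1],"fingers":-1},{"slide":[0,0,-0.0007],"delta_rot":[0,0,-1],"fingers":-1},{"slide":[0,0,-0.0007],"delta_rot":[0,0,-1],"fingers":-1},{"slide":[0,0,-0.0007],"delta_rot":[0,0,-1],"fingers":-1}]'

```text
time_s: 10.02
tcp_pos: [0.6318, 0.041, 0.1284]
eef_rot: [179.9, -0.1, -69.2]
contact_force: [2.1, -9.9, -1.2]
gripper_width: 0.0565
gripper_force: 20.0
```

```bash
python3 - <<'E'
from h import *
s=r.get_state();print(s["joints"].round(1),s["contact_force"].round(1),s["moment"].round(2),s["gripper_force"],s["time_s"])
move([.632,.043,.125])
E
```

```text
[ 21.4  21.1 -12.2   0.2 -56.9  -0.7] [ 2.1 -9.9 -1.2] [-3.95 -0.69 -0.01] 19.998691167056677 10.025
tcp [0.6318 0.041  0.1284] [ 1.7986e+02 -1.4000e-01 -6.9150e+01] slide [-0.012 -0.006  0.022] rot [0 0 0]
```

>>> play_rows --rows '[{"slide":[0,0,0],"delta_rot":[0,0,0],"fingers":0.6},{"slide":[0,0,0],"delta_rot":[0,0,0],"fingers":0.6},{"slide":[0,0,0],"delta_rot":[0,0,0],"fingers":0.6}]'

```text
time_s: 10.4
tcp_pos: [0.6322, 0.0439, 0.1285]
eef_rot: [-180.0, 0.0, -69.3]
contact_force: [-0.1, -0.2, -0.0]
gripper_width: 0.0695
gripper_force: 0.0
```

```bash
python3 - <<'E'
from h import *
s=r.get_state();print(s["contact_force"].round(1),s["gripper_width"])
move([.632,.0423,.128])
E
```

```text
[-0.1 -0.2 -0. ] 0.06952116777998861
tcp [0.6322 0.0439 0.1285] [-1.7999e+02  1.0000e-02 -6.9280e+01] slide [0.01  0.005 0.003] rot [0 0 0]
```

>>> play_rows --rows '[{"slide":[0.01,0.005,0],"delta_rot":[0,0,0],"fingers":-1},{"slide":[0,0,0],"delta_rot":[0,0,0],"fingers":-1},{"slide":[0,0,0],"delta_rot":[0,0,0],"fingers":-1},{"slide":[0,0,0],"delta_rot":[0,0,0],"fingers":-1},{"slide":[0,0,-0.0007],"delta_rot":[0,0,-1],"fingers":-1},{"slide":[0,0,-0.0007],"delta_rot":[0,0,-1],"fingers":-1},{"slide":[0,0,-0.0007],"delta_rot":[0,0,-1],"fingers":-1},{"slide":[0,0,-0.0007],"delta_rot":[0,0,-1],"fingers":-1}]'

```text
time_s: 11.4
tcp_pos: [0.632, 0.0418, 0.1289]
eef_rot: [180.0, -0.0, -50.8]
contact_force: [0.2, -0.3, -0.4]
gripper_width: 0.0562
gripper_force: 2.0
```

>>> play_rows --rows '[{"slide":[0,0,-0.0007],"delta_rot":[0,0,-1],"fingers":-1},{"slide":[0,0,-0.0007],"delta_rot":[0,0,-1],"fingers":-1},{"slide":[0,0,-0.0007],"delta_rot":[0,0,-1],"fingers":-1},{"slide":[0,0,-0.0007],"delta_rot":[0,0,-1],"fingers":-1},{"slide":[0,0,-0.0007],"delta_rot":[0,0,-1],"fingers":-1},{"slide":[0,0,-0.0007],"delta_rot":[0,0,-1],"fingers":-1},{"slide":[0,0,-0.0007],"delta_rot":[0,0,-1],"fingers":-1},{"slide":[0,0,-0.0007],"delta_rot":[0,0,-1],"fingers":-1}]'

```text
time_s: 12.4
tcp_pos: [0.6321, 0.0418, 0.1298]
eef_rot: [180.0, -0.0, -14.1]
contact_force: [1.4, -1.3, 0.4]
gripper_width: 0.0558
gripper_force: 20.0
```

>>> play_rows --rows '[{"slide":[0,0,-0.0007],"delta_rot":[0,0,-1],"fingers":-1},{"slide":[0,0,-0.0007],"delta_rot":[0,0,-1],"fingers":-1},{"slide":[0,0,-0.0007],"delta_rot":[0,0,-1],"fingers":-1},{"slide":[0,0,-0.0007],"delta_rot":[0,0,-1],"fingers":-1},{"slide":[0,0,-0.0007],"delta_rot":[0,0,-1],"fingers":-1},{"slide":[0,0,-0.0007],"delta_rot":[0,0,-1],"fingers":-1},{"slide":[0,0,-0.0007],"delta_rot":[0,0,-1],"fingers":-1},{"slide":[0,0,-0.0007],"delta_rot":[0,0,-1],"fingers":-1}]'

```text
time_s: 13.4
tcp_pos: [0.6321, 0.0419, 0.1306]
eef_rot: [180.0, -0.0, 22.6]
contact_force: [-0.2, -0.3, 0.1]
gripper_width: 0.0561
gripper_force: 20.0
```

>>> play_rows --rows '[{"slide":[0,0,-0.0007],"delta_rot":[0,0,-1],"fingers":-1},{"slide":[0,0,-0.0007],"delta_rot":[0,0,-1],"fingers":-1},{"slide":[0,0,-0.0007],"delta_rot":[0,0,-1],"fingers":-1},{"slide":[0,0,-0.0007],"delta_rot":[0,0,-1],"fingers":-1},{"slide":[0,0,-0.0007],"delta_rot":[0,0,-1],"fingers":-1},{"slide":[0,0,-0.0007],"delta_rot":[0,0,-1],"fingers":-1},{"slide":[0,0,-0.0007],"delta_rot":[0,0,-1],"fingers":-1},{"slide":[0,0,-0.0007],"delta_rot":[0,0,-1],"fingers":-1}]'

```text
time_s: 14.4
tcp_pos: [0.6321, 0.042, 0.1314]
eef_rot: [180.0, -0.0, 59.2]
contact_force: [0.6, -0.7, -1.2]
gripper_width: 0.056
gripper_force: 20.0
```

>>> play_rows --rows '[{"slide":[0,0,-0.0007],"delta_rot":[0,0,-1],"fingers":-1},{"slide":[0,0,-0.0007],"delta_rot":[0,0,-1],"fingers":-1},{"slide":[0,0,-0.0007],"delta_rot":[0,0,-1],"fingers":-1},{"slide":[0,0,-0.0007],"delta_rot":[0,0,-1],"fingers":-1},{"slide":[0,0,-0.0007],"delta_rot":[0,0,-1],"fingers":-1},{"slide":[0,0,-0.0007],"delta_rot":[0,0,-1],"fingers":-1},{"slide":[0,0,-0.0007],"delta_rot":[0,0,-1],"fingers":-1},{"slide":[0,0,-0.0007],"delta_rot":[0,0,-1],"fingers":-1}]'

```text
time_s: 15.4
tcp_pos: [0.6321, 0.042, 0.1323]
eef_rot: [180.0, -0.0, 95.9]
contact_force: [0.9, -0.0, -0.2]
gripper_width: 0.056
gripper_force: 20.0
```

>>> play_rows --rows '[{"slide":[0,0,0],"delta_rot":[0,0,0],"fingers":0.6},{"slide":[0,0,0],"delta_rot":[0,0,0],"fingers":0.6},{"slide":[0,0,0],"delta_rot":[0,0,0],"fingers":0.6}]'

```text
time_s: 15.78
tcp_pos: [0.632, 0.0419, 0.1323]
eef_rot: [-180.0, 0.0, 95.7]
contact_force: [0.5, -1.3, -0.5]
gripper_width: 0.0695
gripper_force: 0.0
```

```bash
python3 - <<'E'
from h import *
s=r.get_state();print(s["joints"].round(1),s["contact_force"].round(1),s["gripper_width"])
move([.632,.0423,.1325])
E
```

```text
[ 21.4  20.8 -11.9  -0.  -57.2 164.3] [ 0.5 -1.3 -0.5] 0.06952408752039563
tcp [0.632  0.0419 0.1323] [-180.      0.     95.69] slide [ 0.003  0.    -0.002] rot [0 0 0]
```

>>> play_rows --rows '[{"slide":[0,0,0],"delta_rot":[0,0,1],"fingers":0.8},{"slide":[0,0,0],"delta_rot":[0,0,1],"fingers":0.8},{"slide":[0,0,0],"delta_rot":[0,0,1],"fingers":0.8},{"slide":[0,0,0],"delta_rot":[0,0,1],"fingers":0.8},{"slide":[0,0,0],"delta_rot":[0,0,1],"fingers":0.8},{"slide":[0,0,0],"delta_rot":[0,0,1],"fingers":0.8},{"slide":[0,0,0],"delta_rot":[0,0,1],"fingers":0.8},{"slide":[0,0,0],"delta_rot":[0,0,1],"fingers":0.8}]'

```text
time_s: 16.77
tcp_pos: [0.632, 0.0419, 0.1323]
eef_rot: [-180.0, -0.0, 58.9]
contact_force: [0.1, -0.8, -0.7]
gripper_width: 0.0788
gripper_force: 0.0
```

>>> play_rows --rows '[{"slide":[0,0,0],"delta_rot":[0,0,1],"fingers":0.8},{"slide":[0,0,0],"delta_rot":[0,0,1],"fingers":0.8},{"slide":[0,0,0],"delta_rot":[0,0,1],"fingers":0.8},{"slide":[0,0,0],"delta_rot":[0,0,1],"fingers":0.8},{"slide":[0,0,0],"delta_rot":[0,0,1],"fingers":0.8},{"slide":[0,0,0],"delta_rot":[0,0,1],"fingers":0.8},{"slide":[0,0,0],"delta_rot":[0,0,1],"fingers":0.8},{"slide":[0,0,0],"delta_rot":[0,0,1],"fingers":0.8}]'

```text
time_s: 17.77
tcp_pos: [0.632, 0.0419, 0.1323]
eef_rot: [-180.0, 0.0, 22.2]
contact_force: [-0.1, 0.7, -0.2]
gripper_width: 0.0788
gripper_force: 0.0
```

>>> play_rows --rows '[{"slide":[0,0,0],"delta_rot":[0,0,1],"fingers":0.8},{"slide":[0,0,0],"delta_rot":[0,0,1],"fingers":0.8},{"slide":[0,0,0],"delta_rot":[0,0,1],"fingers":0.8},{"slide":[0,0,0],"delta_rot":[0,0,1],"fingers":0.8},{"slide":[0,0,0],"delta_rot":[0,0,1],"fingers":0.8},{"slide":[0,0,0],"delta_rot":[0,0,1],"fingers":0.8},{"slide":[0,0,0],"delta_rot":[0,0,1],"fingers":0.8},{"slide":[0,0,0],"delta_rot":[0,0,1],"fingers":0.8}]'

```text
time_s: 18.77
tcp_pos: [0.632, 0.0419, 0.1323]
eef_rot: [-180.0, 0.0, -14.4]
contact_force: [0.6, -0.1, -0.2]
gripper_width: 0.079
gripper_force: 0.0
```

>>> play_rows --rows '[{"slide":[0,0,0],"delta_rot":[0,0,1],"fingers":0.8},{"slide":[0,0,0],"delta_rot":[0,0,1],"fingers":0.8},{"slide":[0,0,0],"delta_rot":[0,0,1],"fingers":0.8},{"slide":[0,0,0],"delta_rot":[0,0,1],"fingers":0.8},{"slide":[0,0,0],"delta_rot":[0,0,1],"fingers":0.8},{"slide":[0,0,0],"delta_rot":[0,0,1],"fingers":0.8},{"slide":[0,0,0],"delta_rot":[0,0,1],"fingers":0.8},{"slide":[0,0,0],"delta_rot":[0,0,1],"fingers":0.8}]'

```text
time_s: 19.77
tcp_pos: [0.632, 0.0419, 0.1323]
eef_rot: [-180.0, 0.0, -51.1]
contact_force: [0.9, 0.9, 1.2]
gripper_width: 0.0788
gripper_force: 0.0
```

>>> play_rows --rows '[{"slide":[0,0,0],"delta_rot":[0,0,1],"fingers":0.8},{"slide":[0,0,0],"delta_rot":[0,0,1],"fingers":0.8},{"slide":[0,0,0],"delta_rot":[0,0,1],"fingers":0.8},{"slide":[0,0,0],"delta_rot":[0,0,1],"fingers":0.8},{"slide":[0,0,0],"delta_rot":[0,0,1],"fingers":0.8},{"slide":[0,0,0],"delta_rot":[0,0,1],"fingers":0.8},{"slide":[0,0,0],"delta_rot":[0,0,1],"fingers":0.8},{"slide":[0,0,0],"delta_rot":[0,0,1],"fingers":0.8}]'

```text
time_s: 20.78
tcp_pos: [0.632, 0.0419, 0.1323]
eef_rot: [180.0, -0.0, -87.8]
contact_force: [0.0, 0.1, -0.1]
gripper_width: 0.0792
gripper_force: 0.0
```

>>> play_rows --rows '[{"slide":[0,0,0],"delta_rot":[0,0,1],"fingers":0.8},{"slide":[0,0,0],"delta_rot":[0,0,1],"fingers":0.8},{"slide":[0,0,0],"delta_rot":[0,0,1],"fingers":0.8},{"slide":[0,0,0],"delta_rot":[0,0,1],"fingers":0.8},{"slide":[0,0,0],"delta_rot":[0,0,1],"fingers":0.8},{"slide":[0,0,0],"delta_rot":[0,0,1],"fingers":0.8},{"slide":[0,0,0],"delta_rot":[0,0,1],"fingers":0.8},{"slide":[0,0,0],"delta_rot":[0,0,1],"fingers":0.8}]'

```text
time_s: 21.78
tcp_pos: [0.632, 0.0419, 0.1323]
eef_rot: [180.0, -0.0, -124.5]
contact_force: [0.2, 0.6, -0.8]
gripper_width: 0.0786
gripper_force: 0.0
```

>>> play_rows --rows '[{"slide":[0,0,0],"delta_rot":[0,0,1],"fingers":0.8},{"slide":[0,0,0],"delta_rot":[0,0,1],"fingers":0.8},{"slide":[0,0,0],"delta_rot":[0,0,1],"fingers":0.8},{"slide":[0,0,0],"delta_rot":[0,0,1],"fingers":0.8},{"slide":[0,0,0],"delta_rot":[0,0,1],"fingers":0.8},{"slide":[0,0,0],"delta_rot":[0,0,1],"fingers":0.8},{"slide":[0,0,0],"delta_rot":[0,0,1],"fingers":0.8},{"slide":[0,0,0],"delta_rot":[0,0,1],"fingers":0.8}]'

```text
time_s: 22.78
tcp_pos: [0.632, 0.0419, 0.1323]
eef_rot: [180.0, 0.0, -161.1]
contact_force: [-0.1, 0.3, 0.9]
gripper_width: 0.079
gripper_force: 0.0
```

>>> play_rows --rows '[{"slide":[0,0,0],"delta_rot":[0,0,1],"fingers":0.8},{"slide":[0,0,0],"delta_rot":[0,0,1],"fingers":0.8},{"slide":[0,0,0],"delta_rot":[0,0,1],"fingers":0.8},{"slide":[0,0,0],"delta_rot":[0,0,1],"fingers":0.8},{"slide":[0,0,0],"delta_rot":[0,0,1],"fingers":0.8},{"slide":[0,0,0],"delta_rot":[0,0,1],"fingers":0.8},{"slide":[0,0,0],"delta_rot":[0,0,1],"fingers":0.8},{"slide":[0,0,0],"delta_rot":[0,0,1],"fingers":0.8}]'

```text
time_s: 23.78
tcp_pos: [0.632, 0.0419, 0.1323]
eef_rot: [180.0, -0.0, 162.2]
contact_force: [0.2, -0.4, -0.4]
gripper_width: 0.0788
gripper_force: 0.0
```

>>> play_rows --rows '[{"slide":[0,0,0],"delta_rot":[0,0,1],"fingers":0.8},{"slide":[0,0,0],"delta_rot":[0,0,1],"fingers":0.8},{"slide":[0,0,0],"delta_rot":[0,0,1],"fingers":0.8},{"slide":[0,0,0],"delta_rot":[0,0,1],"fingers":0.8},{"slide":[0,0,0],"delta_rot":[0,0,1],"fingers":0.8},{"slide":[0,0,0],"delta_rot":[0,0,1],"fingers":0.8},{"slide":[0,0,0],"delta_rot":[0,0,1],"fingers":0.8},{"slide":[0,0,0],"delta_rot":[0,0,0],"fingers":0.8}]'

```text
time_s: 24.78
tcp_pos: [0.632, 0.0419, 0.1323]
eef_rot: [-180.0, -0.0, 130.3]
contact_force: [0.7, 0.9, -0.9]
gripper_width: 0.0787
gripper_force: 0.0
```

```bash
python3 - <<'E'
from h import *
s=r.get_state();print(s["joints"].round(1),s["contact_force"].round(1),s["gripper_width"])
move([.632,.042,.1325])
c=wcam(s,r.capture("wrist"));cv2.imwrite("pics/w3.png",c["image"])
E
```

```text
[  21.4   20.8  -11.9   -0.   -57.2 -161.1] [ 0.7  0.9 -0.9] 0.07865470450639124
tcp [0.632  0.0419 0.1323] [-180.     -0.    130.31] slide [ 0.     0.    -0.002] rot [0 0 0]
```

View pics/w3.png

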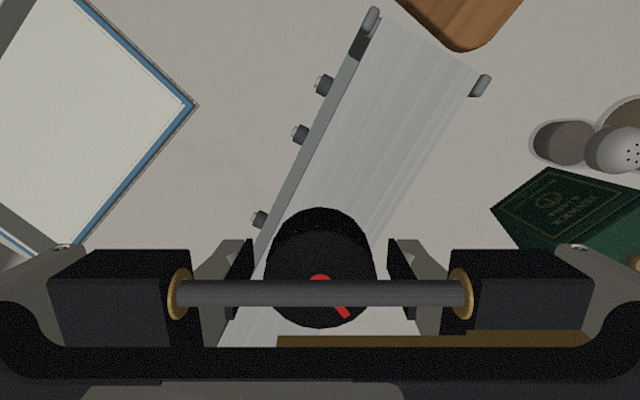

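>>> play_rows --rows '[{"slide":[0,0,0],"delta_rot":[0,0,0],"fingers":-1},{"slide":[0,0,0],"delta_rot":[0,0,0],"fingers":-1},{"slide":[0,0,0],"delta_rot":[0,0,0],"fingers":-1},{"slide":[0,0,0],"delta_rot":[0,0,0],"fingers":-1},{"slide":[0,0,0],"delta_rot":[0,0,0],"fingers":-1},{"slide":[0,0,0],"delta_rot":[0,0,0],"fingers":-1},{"slide":[0,0,-0.0007],"delta_rot":[0,0,-1],"fingers":-1},{"slide":[0,0,-0.0007],"delta_rot":[0,0,-1],"fingers":-1}]'

```text
time_s: 25.82
tcp_pos: [0.632, 0.0419, 0.1325]
eef_rot: [-180.0, 0.0, 139.6]
contact_force: [0.6, 0.5, 0.9]
gripper_width: 0.0561
gripper_force: 20.0
```

>>> play_rows --rows '[{"slide":[0,0,-0.0007],"delta_rot":[0,0,-1],"fingers":-1},{"slide":[0,0,-0.0007],"delta_rot":[0,0,-1],"fingers":-1},{"slide":[0,0,-0.0007],"delta_rot":[0,0,-1],"fingers":-1},{"slide":[0,0,-0.0007],"delta_rot":[0,0,-1],"fingers":-1},{"slide":[0,0,-0.0007],"delta_rot":[0,0,-1],"fingers":-1},{"slide":[0,0,-0.0007],"delta_rot":[0,0,-1],"fingers":-1},{"slide":[0,0,-0.0007],"delta_rot":[0,0,-1],"fingers":-1},{"slide":[0,0,-0.0007],"delta_rot":[0,0,-1],"fingers":-1}]'

```text
time_s: 26.82
tcp_pos: [0.632, 0.0418, 0.1333]
eef_rot: [-180.0, -0.0, 176.3]
contact_force: [-0.4, -0.0, 0.3]
gripper_width: 0.0563
gripper_force: 20.0
```

>>> play_rows --rows '[{"slide":[0,0,-0.0007],"delta_rot":[0,0,-1],"fingers":-1},{"slide":[0,0,-0.0007],"delta_rot":[0,0,-1],"fingers":-1},{"slide":[0,0,-0.0007],"delta_rot":[0,0,-1],"fingers":-1},{"slide":[0,0,-0.0007],"delta_rot":[0,0,-1],"fingers":-1},{"slide":[0,0,-0.0007],"delta_rot":[0,0,-1],"fingers":-1},{"slide":[0,0,-0.0007],"delta_rot":[0,0,-1],"fingers":-1},{"slide":[0,0,-0.0007],"delta_rot":[0,0,-1],"fingers":-1},{"slide":[0,0,-0.0007],"delta_rot":[0,0,-1],"fingers":-1}]'

```text
time_s: 27.82
tcp_pos: [0.632, 0.0418, 0.1341]
eef_rot: [-180.0, -0.0, -147.0]
contact_force: [-0.5, -0.3, 0.3]
gripper_width: 0.056
gripper_force: 20.0
```

>>> play_rows --rows '[{"slide":[0,0,-0.0007],"delta_rot":[0,0,-1],"fingers":-1},{"slide":[0,0,-0.0007],"delta_rot":[0,0,-1],"fingers":-1},{"slide":[0,0,-0.0007],"delta_rot":[0,0,-1],"fingers":-1},{"slide":[0,0,-0.0007],"delta_rot":[0,0,-1],"fingers":-1},{"slide":[0,0,-0.0007],"delta_rot":[0,0,-1],"fingers":-1},{"slide":[0,0,-0.0007],"delta_rot":[0,0,-1],"fingers":-1},{"slide":[0,0,-0.0007],"delta_rot":[0,0,-1],"fingers":-1},{"slide":[0,0,-0.0007],"delta_rot":[0,0,-1],"fingers":-1}]'

```text
time_s: 28.82
tcp_pos: [0.632, 0.0418, 0.135]
eef_rot: [180.0, -0.0, -110.4]
contact_force: [0.5, -1.1, -0.1]
gripper_width: 0.0564
gripper_force: 20.0
```

>>> play_rows --rows '[{"slide":[0,0,-0.0007],"delta_rot":[0,0,-1],"fingers":-1},{"slide":[0,0,-0.0007],"delta_rot":[0,0,-1],"fingers":-1},{"slide":[0,0,-0.0007],"delta_rot":[0,0,-1],"fingers":-1},{"slide":[0,0,-0.0007],"delta_rot":[0,0,-1],"fingers":-1},{"slide":[0,0,-0.0007],"delta_rot":[0,0,-1],"fingers":-1},{"slide":[0,0,-0.0007],"delta_rot":[0,0,-1],"fingers":-1},{"slide":[0,0,-0.0007],"delta_rot":[0,0,-1],"fingers":-1},{"slide":[0,0,-0.0007],"delta_rot":[0,0,-1],"fingers":-1}]'

```text
time_s: 29.82
tcp_pos: [0.632, 0.0418, 0.1358]
eef_rot: [180.0, -0.0, -73.7]
contact_force: [-0.0, -1.3, -0.5]
gripper_width: 0.0564
gripper_force: 20.0
```

>>> play_rows --rows '[{"slide":[0,0,-0.0007],"delta_rot":[0,0,-1],"fingers":-1},{"slide":[0,0,-0.0007],"delta_rot":[0,0,-1],"fingers":-1},{"slide":[0,0,-0.0007],"delta_rot":[0,0,-1],"fingers":-1},{"slide":[0,0,-0.0007],"delta_rot":[0,0,-1],"fingers":-1},{"slide":[0,0,-0.0007],"delta_rot":[0,0,-1],"fingers":-1},{"slide":[0,0,-0.0007],"delta_rot":[0,0,-1],"fingers":-1},{"slide":[0,0,-0.0007],"delta_rot":[0,0,-1],"fingers":-1},{"slide":[0,0,-0.0007],"delta_rot":[0,0,-1],"fingers":-1}]'

```text
time_s: 30.82
tcp_pos: [0.632, 0.0418, 0.1366]
eef_rot: [180.0, 0.0, -37.0]
contact_force: [0.5, 0.2, -0.1]
gripper_width: 0.0563
gripper_force: 20.0
```

>>> play_rows --rows '[{"slide":[0,0,-0.0007],"delta_rot":[0,0,-1],"fingers":-1},{"slide":[0,0,-0.0007],"delta_rot":[0,0,-1],"fingers":-1},{"slide":[0,0,-0.0007],"delta_rot":[0,0,-1],"fingers":-1},{"slide":[0,0,-0.0007],"delta_rot":[0,0,-1],"fingers":-1},{"slide":[0,0,-0.0007],"delta_rot":[0,0,-1],"fingers":-1},{"slide":[0,0,-0.0007],"delta_rot":[0,0,-1],"fingers":-1},{"slide":[0,0,-0.0007],"delta_rot":[0,0,-1],"fingers":-1},{"slide":[0,0,-0.0007],"delta_rot":[0,0,-1],"fingers":-1}]'

```text
time_s: 31.82
tcp_pos: [0.632, 0.0418, 0.1374]
eef_rot: [180.0, 0.0, -0.4]
contact_force: [-0.7, 0.2, -0.4]
gripper_width: 0.0559
gripper_force: 20.0
```

>>> play_rows --rows '[{"slide":[0,0,-0.0007],"delta_rot":[0,0,-1],"fingers":-1},{"slide":[0,0,-0.0007],"delta_rot":[0,0,-1],"fingers":-1},{"slide":[0,0,-0.0007],"delta_rot":[0,0,-1],"fingers":-1},{"slide":[0,0,-0.0007],"delta_rot":[0,0,-1],"fingers":-1},{"slide":[0,0,-0.0007],"delta_rot":[0,0,-1],"fingers":-1},{"slide":[0,0,-0.0007],"delta_rot":[0,0,-1],"fingers":-1},{"slide":[0,0,-0.0007],"delta_rot":[0,0,-1],"fingers":-1},{"slide":[0,0,-0.0007],"delta_rot":[0,0,-1],"fingers":-1}]'

```text
time_s: 32.83
tcp_pos: [0.632, 0.0419, 0.1383]
eef_rot: [-180.0, 0.0, 36.3]
contact_force: [0.1, 0.4, -1.5]
gripper_width: 0.056
gripper_force: 20.0
```

>>> play_rows --rows '[{"slide":[0,0,-0.0007],"delta_rot":[0,0,-1],"fingers":-1},{"slide":[0,0,-0.0007],"delta_rot":[0,0,-1],"fingers":-1},{"slide":[0,0,-0.0007],"delta_rot":[0,0,-1],"fingers":-1},{"slide":[0,0,-0.0007],"delta_rot":[0,0,-1],"fingers":-1},{"slide":[0,0,-0.0007],"delta_rot":[0,0,-1],"fingers":-1},{"slide":[0,0,-0.0007],"delta_rot":[0,0,-1],"fingers":-1},{"slide":[0,0,-0.0007],"delta_rot":[0,0,-1],"fingers":-1},{"slide":[0,0,-0.0007],"delta_rot":[0,0,-1],"fingers":-1}]'

```text
time_s: 33.83
tcp_pos: [0.6319, 0.0419, 0.139]
eef_rot: [-180.0, 0.0, 73.0]
contact_force: [-0.2, 0.6, -0.6]
gripper_width: 0.0561
gripper_force: 20.0
```

>>> play_rows --rows '[{"slide":[0,0,-0.005],"delta_rot":[0,0,-1],"fingers":-1},{"slide":[0,0,-0.005],"delta_rot":[0,0,-1],"fingers":-1},{"slide":[0,0,-0.0007],"delta_rot":[0,0,-1],"fingers":-1},{"slide":[0,0,-0.0007],"delta_rot":[0,0,-1],"fingers":-1}]'

```text
time_s: 34.33
tcp_pos: [0.6318, 0.0419, 0.1407]
eef_rot: [-180.0, 0.0, 91.3]
contact_force: [-0.4, -0.6, -1.1]
gripper_width: 0.0561
gripper_force: 20.0
```

```bash
python3 - <<'E'
from h import *
s=r.get_state();print(s["joints"].round(1),s["contact_force"].round(1),s["gripper_width"],s["gripper_force"])
move([.632,.042,.1325])
E
```

```text
[ 21.4  20.4 -11.4  -0.  -58.3 159.9] [-0.4 -0.6 -1.1] 0.056108270953447933 19.998734813198098
tcp [0.6318 0.0419 0.1407] [-179.97    0.     91.32] slide [0.001 0.001 0.055] rot [0 0 0]
```

>>> play_rows --rows '[{"slide":[0,0,-0.007],"delta_rot":[0,0,-1],"fingers":-1},{"slide":[0,0,-0.007],"delta_rot":[0,0,-0.7],"fingers":-1},{"slide":[0,0,0],"delta_rot":[0,0,0],"fingers":-1}]'

```text
time_s: 34.7
tcp_pos: [0.6311, 0.0414, 0.1419]
eef_rot: [-179.9, 0.0, 98.9]
contact_force: [1.0, -2.6, -5.4]
gripper_width: 0.0562
gripper_force: 20.0
```

>>> play_rows --rows '[{"slide":[0,0,0.012],"delta_rot":[0,0,0],"fingers":-1},{"slide":[0,0,0],"delta_rot":[0,0,0],"fingers":0.7},{"slide":[0,0,0],"delta_rot":[0,0,0],"fingers":0.7},{"slide":[0,0,0],"delta_rot":[0,0,0],"fingers":0.7},{"slide":[0,0,0],"delta_rot":[0,0,1],"fingers":0.7},{"slide":[0,0,0],"delta_rot":[0,0,1],"fingers":0.7},{"slide":[0,0,0],"delta_rot":[0,0,1],"fingers":0.7},{"slide":[0,0,0],"delta_rot":[0,0,1],"fingers":0.7}]'

```text
time_s: 35.7
tcp_pos: [0.6322, 0.042, 0.1414]
eef_rot: [180.0, -0.0, 80.5]
contact_force: [-0.1, -0.6, 0.5]
gripper_width: 0.0742
gripper_force: 0.0
```

>>> play_rows --rows '[{"slide":[0,0,0],"delta_rot":[0,0,1],"fingers":0.7},{"slide":[0,0,0],"delta_rot":[0,0,1],"fingers":0.7},{"slide":[0,0,0],"delta_rot":[0,0,1],"fingers":0.7},{"slide":[0,0,0],"delta_rot":[0,0,1],"fingers":0.7},{"slide":[0,0,0],"delta_rot":[0,0,1],"fingers":0.7},{"slide":[0,0,0],"delta_rot":[0,0,1],"fingers":0.7},{"slide":[0,0,0],"delta_rot":[0,0,1],"fingers":0.7},{"slide":[0,0,0],"delta_rot":[0,0,1],"fingers":0.7}]'

```text
time_s: 36.7
tcp_pos: [0.6322, 0.042, 0.1414]
eef_rot: [180.0, -0.0, 43.8]
contact_force: [-0.4, -0.7, -1.2]
gripper_width: 0.0748
gripper_force: 0.0
```

>>> play_rows --rows '[{"slide":[0,0,0],"delta_rot":[0,0,1],"fingers":0.7},{"slide":[0,0,0],"delta_rot":[0,0,1],"fingers":0.7},{"slide":[0,0,0],"delta_rot":[0,0,1],"fingers":0.7},{"slide":[0,0,0],"delta_rot":[0,0,1],"fingers":0.7},{"slide":[0,0,0],"delta_rot":[0,0,1],"fingers":0.7},{"slide":[0,0,0],"delta_rot":[0,0,1],"fingers":0.7},{"slide":[0,0,0],"delta_rot":[0,0,1],"fingers":0.7},{"slide":[0,0,0],"delta_rot":[0,0,1],"fingers":0.7}]'

```text
time_s: 37.7
tcp_pos: [0.6321, 0.0419, 0.1414]
eef_rot: [-180.0, -0.0, 7.1]
contact_force: [0.3, 0.2, -0.6]
gripper_width: 0.0741
gripper_force: 0.0
```

>>> play_rows --rows '[{"slide":[0,0,0],"delta_rot":[0,0,1],"fingers":0.7},{"slide":[0,0,0],"delta_rot":[0,0,1],"fingers":0.7},{"slide":[0,0,0],"delta_rot":[0,0,0],"fingers":0.7},{"slide":[0,0,0],"delta_rot":[0,0,0],"fingers":-1},{"slide":[0,0,0],"delta_rot":[0,0,0],"fingers":-1},{"slide":[0,0,0],"delta_rot":[0,0,0],"fingers":-1},{"slide":[0,0,0],"delta_rot":[0,0,0],"fingers":-1},{"slide":[0,0,0],"delta_rot":[0,0,0],"fingers":-1}]'

```text
time_s: 38.7
tcp_pos: [0.632, 0.0419, 0.1412]
eef_rot: [-180.0, -0.0, -1.9]
contact_force: [0.4, 0.5, 0.5]
gripper_width: 0.0561
gripper_force: 20.0
```

>>> play_rows --rows '[{"slide":[0,0,-0.0007],"delta_rot":[0,0,-1],"fingers":-1},{"slide":[0,0,-0.003],"delta_rot":[0,0,-1],"fingers":-1},{"slide":[0,0,-0.003],"delta_rot":[0,0,-1],"fingers":-1},{"slide":[0,0,-0.0007],"delta_rot":[0,0,-1],"fingers":-1},{"slide":[0,0,-0.0007],"delta_rot":[0,0,-1],"fingers":-1},{"slide":[0,0,-0.0007],"delta_rot":[0,0,-1],"fingers":-1},{"slide":[0,0,-0.0007],"delta_rot":[0,0,-1],"fingers":-1},{"slide":[0,0,-0.0007],"delta_rot":[0,0,-1],"fingers":-1}]'

```text
time_s: 39.7
tcp_pos: [0.6318, 0.0419, 0.1425]
eef_rot: [-180.0, 0.0, 34.9]
contact_force: [-0.7, 0.3, -1.3]
gripper_width: 0.0562
gripper_force: 20.0
```

>>> play_rows --rows '[{"slide":[0,0,-0.001],"delta_rot":[0,0,-1],"fingers":-1},{"slide":[0,0,-0.001],"delta_rot":[0,0,-1],"fingers":-1},{"slide":[0,0,-0.001],"delta_rot":[0,0,-1],"fingers":-1},{"slide":[0,0,-0.001],"delta_rot":[0,0,-1],"fingers":-1},{"slide":[0,0,-0.001],"delta_rot":[0,0,-1],"fingers":-1},{"slide":[0,0,-0.001],"delta_rot":[0,0,-1],"fingers":-1},{"slide":[0,0,-0.001],"delta_rot":[0,0,-1],"fingers":-1},{"slide":[0,0,-0.001],"delta_rot":[0,0,-1],"fingers":-1}]'

```text
time_s: 40.7
tcp_pos: [0.6318, 0.0418, 0.1437]
eef_rot: [-180.0, 0.0, 71.6]
contact_force: [0.3, -0.3, -0.4]
gripper_width: 0.0561
gripper_force: 20.0
```

>>> play_rows --rows '[{"slide":[0,0,-0.005],"delta_rot":[0,0,-1],"fingers":-1},{"slide":[0,0,-0.005],"delta_rot":[0,0,-1],"fingers":-1},{"slide":[0,0,0],"delta_rot":[0,0,-1],"fingers":-1}]'

```text
time_s: 41.08
tcp_pos: [0.6319, 0.0419, 0.1453]
eef_rot: [-180.0, 0.0, 85.4]
contact_force: [0.1, 0.4, -1.1]
gripper_width: 0.0559
gripper_force: 20.0
```

>>> play_rows --rows '[{"slide":[0,0,-0.01],"delta_rot":[0,0,-0.5],"fingers":-1},{"slide":[0,0,-0.01],"delta_rot":[0,0,0],"fingers":-1},{"slide":[0,0,-0.01],"delta_rot":[0,0,0],"fingers":-1}]'

```text
time_s: 41.45
tcp_pos: [0.632, 0.0419, 0.1499]
eef_rot: [-180.0, 0.0, 87.4]
contact_force: [-0.3, 0.1, -0.9]
gripper_width: 0.0558
gripper_force: 20.0
```

>>> play_rows --rows '[{"slide":[0,0,-0.1],"delta_rot":[0,0,0],"fingers":-1},{"slide":[0,0,-0.15],"delta_rot":[0,0,0],"fingers":-1},{"slide":[0,0,-0.15],"delta_rot":[0,0,0],"fingers":-1},{"slide":[0,0,-0.1],"delta_rot":[0,0,0],"fingers":-1},{"slide":[0,0,0],"delta_rot":[0,0,0],"fingers":-1}]'

```text
time_s: 42.08
tcp_pos: [0.6326, 0.0421, 0.2266]
eef_rot: [179.9, -0.1, 87.5]
contact_force: [1.2, -0.1, -0.9]
gripper_width: 0.0563
gripper_force: 20.0
```

```bash
python3 - <<'E'
from h import *
move([.585,.470,.225])
E
```

```text
tcp [0.6326 0.0421 0.2266] [ 1.7985e+02 -6.0000e-02  8.7500e+01] slide [ 2.836 -0.442  0.012] rot [0 0 0]
```

>>> play_rows --rows '[{"slide":[0.15,-0.02,0],"delta_rot":[0,0,0],"fingers":-1},{"slide":[0.28,-0.044,0],"delta_rot":[0,0,0],"fingers":-1},{"slide":[0.28,-0.044,0],"delta_rot":[0,0,0],"fingers":-1},{"slide":[0.28,-0.044,0],"delta_rot":[0,0,0],"fingers":-1},{"slide":[0.28,-0.044,0],"delta_rot":[0,0,0],"fingers":-1},{"slide":[0.28,-0.044,0],"delta_rot":[0,0,0],"fingers":-1},{"slide":[0.28,-0.044,0],"delta_rot":[0,0,0],"fingers":-1},{"slide":[0.28,-0.044,0],"delta_rot":[0,0,0],"fingers":-1}]'

```text
time_s: 43.08
tcp_pos: [0.5954, 0.3623, 0.2236]
eef_rot: [-179.9, 0.1, 87.5]
contact_force: [0.2, 0.0, -0.3]
gripper_width: 0.056
gripper_force: 20.0
```

>>> play_rows --rows '[{"slide":[0.28,-0.044,0],"delta_rot":[0,0,0],"fingers":-1},{"slide":[0.28,-0.044,0],"delta_rot":[0,0,0],"fingers":-1},{"slide":[0.16,-0.03,0],"delta_rot":[0,0,0],"fingers":-1},{"slide":[0,0,0.3],"delta_rot":[0,0,0],"fingers":-1},{"slide":[0,0,0.3],"delta_rot":[0,0,0],"fingers":-1},{"slide":[0,0,0.3],"delta_rot":[0,0,0],"fingers":-1},{"slide":[0,0,0.2],"delta_rot":[0,0,0],"fingers":-1},{"slide":[0,0,0],"delta_rot":[0,0,0],"fingers":-1}]'

```text
time_s: 44.08
tcp_pos: [0.5818, 0.4673, 0.0562]
eef_rot: [-179.8, 0.3, 87.5]
contact_force: [-0.2, 0.0, -0.4]
gripper_width: 0.0561
gripper_force: 20.0
```

```bash
python3 - <<'E'
from h import *
s=r.get_state();print(s["joints"].round(1),s["contact_force"].round(1))
move([.585,.470,.030])
E
```

```text
[ 53.6  34.5   0.3  -0.  -56.2 123.9] [-0.2  0.  -0.4]
tcp [0.5818 0.4673 0.0562] [-179.76    0.3    87.48] slide [0.02  0.021 0.174] rot [0 0 0]
```

Lower gently until contact, release and rise.

>>> play_rows --rows '[{"slide":[0,0,0.1],"delta_rot":[0,0,0],"fingers":-1},{"slide":[0,0,0.05],"delta_rot":[0,0,0],"fingers":-1},{"slide":[0,0,0.015],"delta_rot":[0,0,0],"fingers":-1},{"slide":[0,0,0],"delta_rot":[0,0,0],"fingers":-1}]'

```text
time_s: 44.58
tcp_pos: [0.5838, 0.4691, 0.0356]
eef_rot: [180.0, -0.0, 87.5]
contact_force: [0.5, -0.9, -0.7]
gripper_width: 0.0561
gripper_force: 20.0
```

>>> play_rows --rows '[{"slide":[0,0,0.025],"delta_rot":[0,0,0],"fingers":-1},{"slide":[0,0,0.015],"delta_rot":[0,0,0],"fingers":-1},{"slide":[0,0,0.01],"delta_rot":[0,0,0],"fingers":-1},{"slide":[0,0,0],"delta_rot":[0,0,0],"fingers":-1}]'

```text
time_s: 45.08
tcp_pos: [0.5838, 0.469, 0.0287]
eef_rot: [180.0, -0.0, 87.5]
contact_force: [-1.9, -0.9, 4.2]
gripper_width: 0.0558
gripper_force: 20.0
```

>>> play_rows --rows '[{"slide":[0,0,0],"delta_rot":[0,0,0],"fingers":1},{"slide":[0,0,0],"delta_rot":[0,0,0],"fingers":1},{"slide":[0,0,0],"delta_rot":[0,0,0],"fingers":1},{"slide":[0,0,-0.1],"delta_rot":[0,0,0],"fingers":1},{"slide":[0,0,-0.2],"delta_rot":[0,0,0],"fingers":1},{"slide":[0,0,-0.3],"delta_rot":[0,0,0.5],"fingers":1},{"slide":[0,0,-0.3],"delta_rot":[0,0,1],"fingers":1},{"slide":[0,0,-0.3],"delta_rot":[0,0,1],"fingers":1}]'

```text
time_s: 46.08
tcp_pos: [0.5837, 0.4688, 0.2106]
eef_rot: [180.0, -0.1, 75.9]
contact_force: [-0.3, 0.8, -0.3]
gripper_width: 0.0876
gripper_force: 0.0
```

>>> play_rows --rows '[{"slide":[0,0,-0.2],"delta_rot":[0,0,1],"fingers":1},{"slide":[0,0,-0.1],"delta_rot":[0,0,1],"fingers":1},{"slide":[0,0,0],"delta_rot":[0,0,1],"fingers":1},{"slide":[0,0,0],"delta_rot":[0,0,1],"fingers":1},{"slide":[0,0,0],"delta_rot":[0,0,1],"fingers":1},{"slide":[0,0,0],"delta_rot":[0,0,1],"fingers":1},{"slide":[0,0,0],"delta_rot":[0,0,1],"fingers":1},{"slide":[0,0,0],"delta_rot":[0,0,1],"fingers":1}]'

```text
time_s: 47.08
tcp_pos: [0.5837, 0.4688, 0.2541]
eef_rot: [-180.0, -0.1, 39.2]
contact_force: [-0.4, -0.4, 0.3]
gripper_width: 0.0877
gripper_force: 0.0
```

>>> play_rows --rows '[{"slide":[0,0,0],"delta_rot":[0,0,1],"fingers":1},{"slide":[0,0,0],"delta_rot":[0,0,1],"fingers":1},{"slide":[0,0,0],"delta_rot":[0,0,1],"fingers":1},{"slide":[0,0,0],"delta_rot":[0,0,1],"fingers":1},{"slide":[0,0,0],"delta_rot":[0,0,1],"fingers":1},{"slide":[0,0,0],"delta_rot":[0,0,1],"fingers":1},{"slide":[0,0,0],"delta_rot":[0,0,1],"fingers":1},{"slide":[0,0,0],"delta_rot":[0,0,1],"fingers":1}]'

```text
time_s: 48.08
tcp_pos: [0.5837, 0.4688, 0.2541]
eef_rot: [-180.0, -0.0, 2.6]
contact_force: [-0.0, -0.4, 0.6]
gripper_width: 0.0879
gripper_force: 0.0
```

>>> play_rows --rows '[{"slide":[0,0,0],"delta_rot":[0,0,1],"fingers":1},{"slide":[0,0,0],"delta_rot":[0,0,1],"fingers":1},{"slide":[0,0,0],"delta_rot":[0,0,1],"fingers":1},{"slide":[0,0,0],"delta_rot":[0,0,1],"fingers":1},{"slide":[0,0,0],"delta_rot":[0,0,1],"fingers":1},{"slide":[0,0,0],"delta_rot":[0,0,1],"fingers":1},{"slide":[0,0,0],"delta_rot":[0,0,1],"fingers":1},{"slide":[0,0,0],"delta_rot":[0,0,1],"fingers":1}]'

```text
time_s: 49.08
tcp_pos: [0.5837, 0.4689, 0.2541]
eef_rot: [-179.9, -0.0, -34.1]
contact_force: [0.5, 0.0, -0.1]
gripper_width: 0.0873
gripper_force: 0.0
```

>>> play_rows --rows '[{"slide":[0,0,0],"delta_rot":[0,0,1],"fingers":1},{"slide":[0,0,0],"delta_rot":[0,0,1],"fingers":1},{"slide":[0,0,0],"delta_rot":[0,0,1],"fingers":1},{"slide":[0,0,0],"delta_rot":[0,0,1],"fingers":1},{"slide":[0,0,0],"delta_rot":[0,0,1],"fingers":1},{"slide":[0,0,0],"delta_rot":[0,0,1],"fingers":1},{"slide":[0,0,0],"delta_rot":[0,0,0],"fingers":1}]'

```text
time_s: 49.95
tcp_pos: [0.5837, 0.4689, 0.2539]
eef_rot: [-179.9, 0.0, -61.4]
contact_force: [0.3, -0.2, 1.1]
gripper_width: 0.0876
gripper_force: 0.0
```

```bash
python3 - <<'E'
from h import *
s=r.get_state();print(s["joints"].round(1),s["contact_force"].round(1))
move([.632,.042,.25],-76.6)
c=wcam(s,r.capture("wrist"));cv2.imwrite("pics/w4.png",c["image"])
t=r.capture("top");cv2.imwrite("pics/t4.png",t["image"])
E
```

```text
[ 53.6  26.8  13.9   0.  -77.  -25.1] [ 0.3 -0.2  1.1]
tcp [0.5837 0.4689 0.2539] [-1.7994e+02  2.0000e-02 -6.1440e+01] slide [2.654 1.078 0.024] rot [-0.01  0.01  3.31]
```

>>> play_rows --rows '[{"slide":[0.2,0.08,0],"delta_rot":[0,0,0],"fingers":1},{"slide":[0.35,0.142,0],"delta_rot":[0,0,0],"fingers":1},{"slide":[0.35,0.142,0],"delta_rot":[0,0,0],"fingers":1},{"slide":[0.35,0.142,0],"delta_rot":[0,0,0],"fingers":1},{"slide":[0.35,0.142,0],"delta_rot":[0,0,0],"fingers":1},{"slide":[0.35,0.142,0],"delta_rot":[0,0,0],"fingers":1},{"slide":[0.35,0.142,0],"delta_rot":[0,0,0],"fingers":1},{"slide":[0.35,0.146,0],"delta_rot":[0,0,0],"fingers":1}]'

```text
time_s: 51.05
tcp_pos: [0.6315, 0.0406, 0.2534]
eef_rot: [-180.0, -0.0, -61.4]
contact_force: [1.0, -1.0, -1.1]
gripper_width: 0.0877
gripper_force: 0.0
```

>>> play_rows --rows '[{"slide":[0,0,0],"delta_rot":[0,0,1],"fingers":1},{"slide":[0,0,0],"delta_rot":[0,0,1],"fingers":1},{"slide":[0,0,0],"delta_rot":[0,0,1],"fingers":1},{"slide":[0,0,0],"delta_rot":[0,0,0.31],"fingers":1},{"slide":[0,0,0],"delta_rot":[0,0,0],"fingers":1}]'

```text
time_s: 51.68
tcp_pos: [0.6315, 0.0425, 0.2529]
eef_rot: [-180.0, 0.0, -76.5]
contact_force: [-0.0, 0.0, 1.2]
gripper_width: 0.0878
gripper_force: 0.0
```

```bash
python3 - <<'E'
from h import *
s=r.get_state();print(s["joints"].round(1),s["contact_force"].round(1))
move([.632,.042,.25],-76.6)
c=wcam(s,r.capture("wrist"));cv2.imwrite("pics/w5.png",c["image"])
print(proj(c,[.632,.042,.1495]))
E
```

```text
[ 21.5  15.8  -2.7  -0.  -71.5  -8. ] [-0.   0.   1.2]
tcp [0.6315 0.0425 0.2529] [-179.99    0.    -76.54] slide [ 0.004 -0.003  0.019] rot [-0.    0.    0.01]
(np.float64(319.7171606501236), np.float64(199.08167105333828))
```

View pics/w5.png

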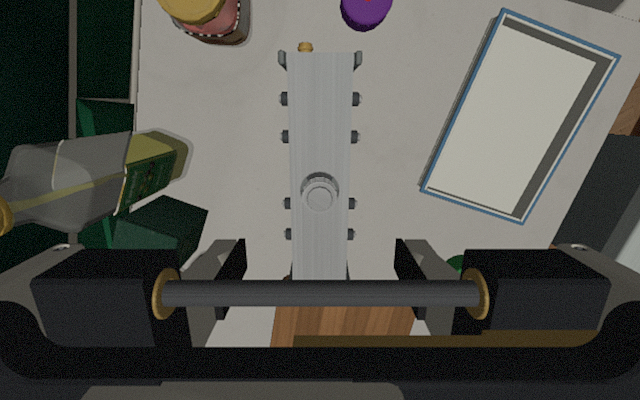

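>>> play_rows --rows '[{"slide":[0,0,0.2],"delta_rot":[0,0,0],"fingers":1},{"slide":[0,0,0.25],"delta_rot":[0,0,0],"fingers":1},{"slide":[0,0,0.25],"delta_rot":[0,0,0],"fingers":1},{"slide":[0,0,0.2],"delta_rot":[0,0,0],"fingers":1},{"slide":[0,0,0.13],"delta_rot":[0,0,0],"fingers":1},{"slide":[0,0,0],"delta_rot":[0,0,0],"fingers":-1},{"slide":[0,0,0],"delta_rot":[0,0,0],"fingers":-1},{"slide":[0,0,0],"delta_rot":[0,0,0],"fingers":-1}]' --squeeze 40

```text
time_s: 52.72
tcp_pos: [0.6322, 0.0427, 0.0995]
eef_rot: [-179.9, 0.0, -76.6]
contact_force: [-0.1, -0.1, 0.2]
gripper_width: 0.063
gripper_force: 0.0
```

>>> play_rows --rows '[{"slide":[0,0,0],"delta_rot":[0,0,0],"fingers":-1},{"slide":[0,0,0],"delta_rot":[0,0,0],"fingers":-1},{"slide":[0,0,-0.02],"delta_rot":[0,0,0],"fingers":-1},{"slide":[0,0,-0.02],"delta_rot":[0,0,0],"fingers":-1},{"slide":[0,0,-0.02],"delta_rot":[0,0,0],"fingers":-1}]'

```text
time_s: 53.35
tcp_pos: [0.6312, 0.0424, 0.107]
eef_rot: [180.0, 0.0, -76.6]
contact_force: [-0.0, -0.0, -2.2]
gripper_width: 0.0591
gripper_force: 40.0
```

>>> play_rows --rows '[{"slide":[0,0,-0.1],"delta_rot":[0,0,0],"fingers":-1},{"slide":[0,0,-0.2],"delta_rot":[0,0,0],"fingers":-1},{"slide":[0,0,-0.2],"delta_rot":[0,0,0],"fingers":-1},{"slide":[0,0,-0.2],"delta_rot":[0,0,0],"fingers":-1},{"slide":[0,0,-0.1],"delta_rot":[0,0,0],"fingers":-1},{"slide":[0,0,0],"delta_rot":[0,0,0],"fingers":-1}]'

```text
time_s: 54.1
tcp_pos: [0.6319, 0.0426, 0.2284]
eef_rot: [-179.9, 0.0, -76.6]
contact_force: [0.7, -1.3, -3.3]
gripper_width: 0.0595
gripper_force: 40.0
```

```bash
python3 - <<'E'
from h import *
s=r.get_state();print(s["gripper_force"],s["gripper_width"])
move([.4885,.344,.22],-87.2)
E
```

```text
39.9974799156189 0.059523200911187096
tcp [0.6319 0.0426 0.2284] [-1.7987e+02  2.0000e-02 -7.6640e+01] slide [-2.176  0.466  0.056] rot [-0.03  0.01  2.3 ]
```

>>> play_rows --rows '[{"slide":[-0.15,0.03,0],"delta_rot":[0,0,0],"fingers":-1},{"slide":[-0.28,0.06,0],"delta_rot":[0,0,0],"fingers":-1},{"slide":[-0.3,0.065,0],"delta_rot":[0,0,0],"fingers":-1},{"slide":[-0.3,0.065,0],"delta_rot":[0,0,0],"fingers":-1},{"slide":[-0.3,0.065,0],"delta_rot":[0,0,0],"fingers":-1},{"slide":[-0.3,0.065,0],"delta_rot":[0,0,0],"fingers":-1},{"slide":[-0.3,0.065,0],"delta_rot":[0,0,0],"fingers":-1},{"slide":[-0.246,0.051,0],"delta_rot":[0,0,0],"fingers":-1}]'

```text
time_s: 55.1
tcp_pos: [0.4865, 0.3449, 0.2255]
eef_rot: [179.9, -0.1, -76.6]
contact_force: [0.2, 0.6, -3.3]
gripper_width: 0.0594
gripper_force: 40.0
```

>>> play_rows --rows '[{"slide":[0,0,0.1],"delta_rot":[0,0,0.8],"fingers":-1},{"slide":[0,0,0.2],"delta_rot":[0,0,0.8],"fingers":-1},{"slide":[0,0,0.2],"delta_rot":[0,0,0.7],"fingers":-1},{"slide":[0,0,0.2],"delta_rot":[0,0,0],"fingers":-1},{"slide":[0,0,0.2],"delta_rot":[0,0,0],"fingers":-1},{"slide":[0,0,0.2],"delta_rot":[0,0,0],"fingers":-1},{"slide":[0,0,0.1],"delta_rot":[0,0,0],"fingers":-1},{"slide":[0,0,0],"delta_rot":[0,0,0],"fingers":-1}]'

```text
time_s: 56.1
tcp_pos: [0.4874, 0.343, 0.0457]
eef_rot: [179.9, -0.1, -87.2]
contact_force: [0.5, -0.1, -1.7]
gripper_width: 0.0597
gripper_force: 40.0
```

```bash
python3 - <<'E'
from h import *
s=r.get_state();print(s["gripper_force"],s["gripper_width"],s["contact_force"])
move([.4885,.344,.025],-87.2)
E
```

```text
39.99751925468445 0.05967537175274943 [ 0.49505926 -0.11527661 -1.74929479]
tcp [0.4874 0.343  0.0457] [ 1.7988e+02 -1.4000e-01 -8.7190e+01] slide [-0.007 -0.008  0.138] rot [ 0.03 -0.03  0.  ]
```

>>> play_rows --rows '[{"slide":[0,0,0.06],"delta_rot":[0,0,0],"fingers":-1},{"slide":[0,0,0.05],"delta_rot":[0,0,0],"fingers":-1},{"slide":[0,0,0.02],"delta_rot":[0,0,0],"fingers":-1},{"slide":[0,0,0],"delta_rot":[0,0,0],"fingers":-1},{"slide":[0,0,0],"delta_rot":[0,0,0],"fingers":-1}]'

```text
time_s: 56.72
tcp_pos: [0.4882, 0.344, 0.028]
eef_rot: [-180.0, 0.0, -87.2]
contact_force: [0.5, 0.5, -2.5]
gripper_width: 0.0592
gripper_force: 40.0
```

>>> play_rows --rows '[{"slide":[0,0,0],"delta_rot":[0,0,0],"fingers":1},{"slide":[0,0,0],"delta_rot":[0,0,0],"fingers":1},{"slide":[0,0,0],"delta_rot":[0,0,0],"fingers":1},{"slide":[0,0,0],"delta_rot":[0,0,0],"fingers":1},{"slide":[0,0,-0.1],"delta_rot":[0,0,0],"fingers":1},{"slide":[0,0,-0.25],"delta_rot":[0,0,0],"fingers":1},{"slide":[0,0,-0.35],"delta_rot":[0,0,0],"fingers":1},{"slide":[0,0,-0.35],"delta_rot":[0,0,0],"fingers":1}]'

```text
time_s: 57.72
tcp_pos: [0.488, 0.3437, 0.1879]
eef_rot: [-180.0, 0.0, -87.2]
contact_force: [0.1, 0.5, -0.6]
gripper_width: 0.0879
gripper_force: 0.0
```

>>> play_rows --rows '[{"slide":[0,0,-0.3],"delta_rot":[0,0,0],"fingers":1},{"slide":[0,0,-0.2],"delta_rot":[0,0,0],"fingers":1},{"slide":[0,0,0],"delta_rot":[0,0,0],"fingers":1}]'

```text
time_s: 58.1
tcp_pos: [0.489, 0.3446, 0.2645]
eef_rot: [-179.7, 0.3, -87.2]
contact_force: [0.7, 0.3, -0.1]
gripper_width: 0.0875
gripper_force: 0.0
```

```bash
python3 - <<'E'
from h import *
s=r.get_state();print(s["joints"].round(1))
c=wcam(s,r.capture("wrist"));t=r.capture("top")
cv2.imwrite("pics/t6.png",cv2.resize(t["image"][110:300,160:445],None,fx=2.6,fy=2.6,interpolation=cv2.INTER_CUBIC))
Q=np.array([.632,.042]);a=np.radians(13.4)
for y in(-.045,-.091): print(y,Q+np.array([-np.sin(a),np.cos(a)])*y)
move([.642,-.002,.24],-76.6)
E
```

```text
[ 53.9  11.9  -6.4   0.  -71.4 -51.1]
-0.045 [ 0.64242866 -0.00177491]
-0.091 [ 0.65308906 -0.0465226 ]
tcp [0.4878 0.3437 0.2609] [-1.7998e+02  6.0000e-02 -8.7190e+01] slide [ 2.353 -0.914  0.137] rot [-0.01  0.01 -2.31]
```

View pics/t6.png

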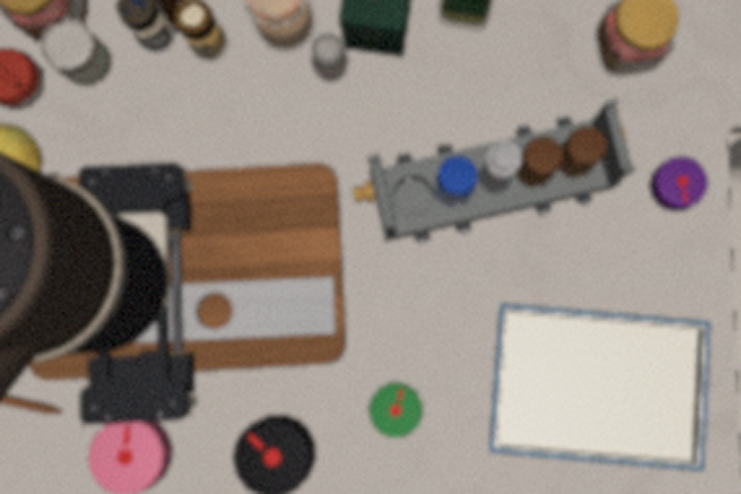

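The bar lies on the board. The tray has been knocked to crop corners (503,305)-(703,467). The brown tops are at (543,160) and (587,148), the blue one at (458,176). Re-measuring.

```bash
python3 - <<'E'
from h import *
c=r.capture("top")
f=lambda a,z:onz(c,160+a[0]/2.6,110+a[1]/2.6,z)[:2]
Q=np.array([f(p,.028) for p in[(503,305),(710,322),(703,467),(492,450)]]);print("tray",Q.mean(0).round(4),np.linalg.norm(Q-np.roll(Q,-1,0),axis=1).round(3),Q.round(3).tolist())
for p in[(543,160),(587,148),(458,176)]: print(f(p,.108))
B=np.array([f(p,.032) for p in[(333,277),(337,335)]]);print("bar end",B)
print("board",[f(p,.022).round(3) for p in[(335,165),(345,360)]])
move([.653,-.0465,.24],-76.6)
E
```

```text
tray [ 0.4066 -0.0706] [0.223 0.153 0.223 0.153] [[0.492, 0.034], [0.474, -0.189], [0.321, -0.175], [0.339, 0.047]]
[ 0.63534916 -0.00124381]
[ 0.6478338  -0.04642744]
[0.61876115 0.08549226]
bar end [[0.52174317 0.21654472]
 [0.45987344 0.2116857 ]]
board [array([0.646, 0.216]), array([0.433, 0.204])]
tcp [0.4876 0.3435 0.26  ] [ 1.7997e+02 -1.0000e-02 -8.7180e+01] slide [ 2.651 -0.974  0.133] rot [ 0.01 -0.   -2.31]
```

>>> play_rows --rows '[{"slide":[0.2,-0.073,0],"delta_rot":[0,0,0],"fingers":1},{"slide":[0.35,-0.129,0],"delta_rot":[0,0,0],"fingers":1},{"slide":[0.35,-0.129,0],"delta_rot":[0,0,0],"fingers":1},{"slide":[0.35,-0.129,0],"delta_rot":[0,0,0],"fingers":1},{"slide":[0.35,-0.129,0],"delta_rot":[0,0,0],"fingers":1},{"slide":[0.35,-0.129,0],"delta_rot":[0,0,0],"fingers":1},{"slide":[0.35,-0.129,0],"delta_rot":[0,0,0],"fingers":1},{"slide":[0.35,-0.127,0],"delta_rot":[0,0,0],"fingers":1}]'

```text
time_s: 59.25
tcp_pos: [0.6535, -0.0478, 0.259]
eef_rot: [179.9, -0.0, -87.2]
contact_force: [0.8, 0.3, 0.7]
gripper_width: 0.0878
gripper_force: 0.0
```

>>> play_rows --rows '[{"slide":[0,0,0.03],"delta_rot":[0,0,-0.8],"fingers":1},{"slide":[0,0,0.05],"delta_rot":[0,0,-0.8],"fingers":1},{"slide":[0,0,0.05],"delta_rot":[0,0,-0.71],"fingers":1},{"slide":[0,0,0],"delta_rot":[0,0,0],"fingers":1}]'

```text
time_s: 59.75
tcp_pos: [0.6526, -0.0461, 0.2389]
eef_rot: [179.8, 0.0, -76.6]
contact_force: [-0.2, 0.5, 0.6]
gripper_width: 0.0876
gripper_force: 0.0
```

```bash
python3 - <<'E'
from h import *
s=r.get_state()
c=wcam(s,r.capture("wrist"));cv2.imwrite("pics/w7.png",c["image"])
print(proj(c,[.653,-.0465,.108]),proj(c,[.6424,-.0018,.108]))
hsv=cv2.cvtColor(c["image"],cv2.COLOR_BGR2HSV)
move([.653,-.0465,.09],-76.6)
E
```

```text
(np.float64(319.41432714236413), np.float64(191.0926379272063)) (np.float64(319.4414730910671), np.float64(232.8068261178718))
tcp [ 0.653  -0.0461  0.2396] [179.87   0.   -76.67] slide [ 0.003 -0.002  0.997] rot [ 0.03  0.   -0.01]
```

View pics/w7.png

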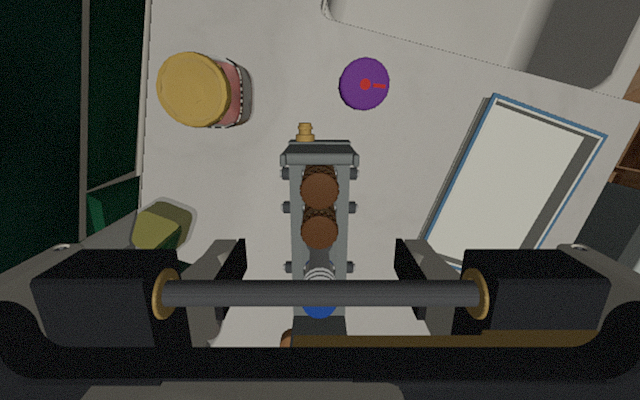

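>>> play_rows --rows '[{"slide":[0,0,0.2],"delta_rot":[0,0,0],"fingers":1},{"slide":[0,0,0.25],"delta_rot":[0,0,0],"fingers":1},{"slide":[0,0,0.25],"delta_rot":[0,0,0],"fingers":1},{"slide":[0,0,0.25],"delta_rot":[0,0,0],"fingers":1},{"slide":[0,0,0.14],"delta_rot":[0,0,0],"fingers":1},{"slide":[0,0,0],"delta_rot":[0,0,0],"fingers":1},{"slide":[0,0,0],"delta_rot":[0,0,0],"fingers":-1},{"slide":[0,0,0],"delta_rot":[0,0,0],"fingers":-1}]' --squeeze 55

```text
time_s: 60.8
tcp_pos: [0.6544, -0.0458, 0.0787]
eef_rot: [-179.9, -0.0, -76.6]
contact_force: [-0.3, -0.9, -0.7]
gripper_width: 0.0728
gripper_force: 0.0
```

>>> play_rows --rows '[{"slide":[0,0,0],"delta_rot":[0,0,0],"fingers":-1},{"slide":[0,0,0],"delta_rot":[0,0,0],"fingers":-1},{"slide":[0,0,0],"delta_rot":[0,0,0],"fingers":-1},{"slide":[0,0,0],"delta_rot":[0,0,0],"fingers":-1},{"slide":[0,0,0],"delta_rot":[0,0,0],"fingers":-1}]'

```text
time_s: 61.42
tcp_pos: [0.6535, -0.046, 0.0773]
eef_rot: [180.0, -0.0, -76.6]
contact_force: [-1.5, 0.6, 2.3]
gripper_width: 0.0394
gripper_force: 55.0
```

>>> play_rows --rows '[{"slide":[0,0,-0.02],"delta_rot":[0,0,0],"fingers":-1},{"slide":[0,0,-0.02],"delta_rot":[0,0,0],"fingers":-1},{"slide":[0,0,-0.02],"delta_rot":[0,0,0],"fingers":-1},{"slide":[0,0,-0.02],"delta_rot":[0,0,0],"fingers":-1},{"slide":[0,0,-0.02],"delta_rot":[0,0,0],"fingers":-1},{"slide":[0,0,-0.02],"delta_rot":[0,0,0],"fingers":-1}]'

```text
time_s: 62.18
tcp_pos: [0.6543, -0.0459, 0.0963]
eef_rot: [-179.9, -0.0, -76.6]
contact_force: [-0.1, 0.9, -0.6]
gripper_width: 0.0389
gripper_force: 55.0
```

>>> play_rows --rows '[{"slide":[0,0,-0.1],"delta_rot":[0,0,0],"fingers":-1},{"slide":[0,0,-0.2],"delta_rot":[0,0,0],"fingers":-1},{"slide":[0,0,-0.25],"delta_rot":[0,0,0],"fingers":-1},{"slide":[0,0,-0.15],"delta_rot":[0,0,0],"fingers":-1},{"slide":[0,0,0],"delta_rot":[0,0,0],"fingers":-1}]'

```text
time_s: 62.8
tcp_pos: [0.655, -0.0459, 0.2038]
eef_rot: [-179.7, -0.0, -76.6]
contact_force: [0.0, -0.1, -1.5]
gripper_width: 0.0391
gripper_force: 55.0
```

```bash
python3 - <<'E'
from h import *
s=r.get_state();print(s["joints"].round(1),s["gripper_force"],s["gripper_width"],s["contact_force"])
move([.432,-.128,.20])
t=r.capture("top")
cv2.imwrite("pics/t8.png",cv2.resize(t["image"][110:300,160:445],None,fx=2.6,fy=2.6,interpolation=cv2.INTER_CUBIC))
E
```

```text
[ 13.   19.5  -4.    0.  -66.2   0.4] 54.998279213905334 0.039124353840504326 [ 0.0225539  -0.09967119 -1.52424438]
tcp [ 0.655  -0.0459  0.2038] [-1.7967e+02 -4.0000e-02 -7.6580e+01] slide [0.187 1.573 0.016] rot [0 0 0]
```

View pics/t8.png

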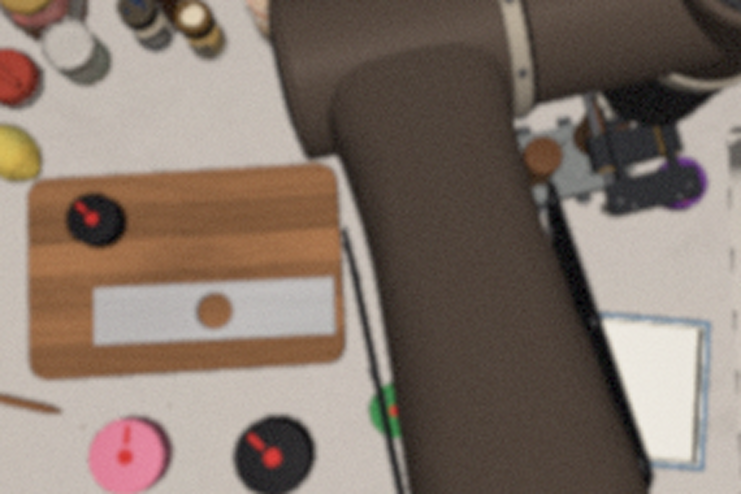

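>>> play_rows --rows '[{"slide":[0.02,0.15,0],"delta_rot":[0,0,0],"fingers":-1},{"slide":[0.03,0.27,0],"delta_rot":[0,0,0],"fingers":-1},{"slide":[0.035,0.3,0],"delta_rot":[0,0,0],"fingers":-1},{"slide":[0.035,0.3,0],"delta_rot":[0,0,0],"fingers":-1},{"slide":[0.035,0.3,0],"delta_rot":[0,0,0],"fingers":-1},{"slide":[0.032,0.253,0],"delta_rot":[0,0,0],"fingers":-1},{"slide":[0,0,0],"delta_rot":[0,0,0],"fingers":-1}]'

```text
time_s: 63.72
tcp_pos: [0.4277, -0.1286, 0.1997]
eef_rot: [180.0, 0.0, -76.7]
contact_force: [1.4, 0.6, -1.1]
gripper_width: 0.0394
gripper_force: 55.0
```

>>> play_rows --rows '[{"slide":[0,0,0.15],"delta_rot":[0,0,0],"fingers":-1},{"slide":[0,0,0.2],"delta_rot":[0,0,0],"fingers":-1},{"slide":[0,0,0.2],"delta_rot":[0,0,0],"fingers":-1},{"slide":[0,0,0.15],"delta_rot":[0,0,0],"fingers":-1},{"slide":[0,0,0.05],"delta_rot":[0,0,0],"fingers":-1},{"slide":[0,0,0],"delta_rot":[0,0,0],"fingers":-1}]'

```text
time_s: 64.47
tcp_pos: [0.4306, -0.1279, 0.0874]
eef_rot: [179.9, -0.0, -76.6]
contact_force: [0.7, 0.2, -1.4]
gripper_width: 0.0393
gripper_force: 55.0
```

```bash
python3 - <<'E'
from h import *
s=r.get_state();print(s["joints"].round(1),s["gripper_force"],s["gripper_width"],s["contact_force"])
move([.432,-.128,.0755])
E
```

```text
[  8.7   7.7 -37.6   0.  -44.8   4.7] 54.99818980693817 0.03929064624784368 [ 0.68602806  0.15168465 -1.39648982]
tcp [ 0.4306 -0.1279  0.0874] [179.93  -0.   -76.58] slide [ 0.003 -0.009  0.079] rot [0 0 0]
```

>>> play_rows --rows '[{"slide":[0,0,0.035],"delta_rot":[0,0,0],"fingers":-1},{"slide":[0,0,0.025],"delta_rot":[0,0,0],"fingers":-1},{"slide":[0,0,0.015],"delta_rot":[0,0,0],"fingers":-1},{"slide":[0,0,0.007],"delta_rot":[0,0,0],"fingers":-1},{"slide":[0,0,0],"delta_rot":[0,0,0],"fingers":-1},{"slide":[0,0,0],"delta_rot":[0,0,0],"fingers":-1}]'

```text
time_s: 65.22
tcp_pos: [0.4305, -0.128, 0.0755]
eef_rot: [-180.0, -0.0, -76.6]
contact_force: [0.2, -0.7, -1.8]
gripper_width: 0.0394
gripper_force: 55.0
```

>>> play_rows --rows '[{"slide":[0,0,0.01],"delta_rot":[0,0,0],"fingers":-1},{"slide":[0,0,0],"delta_rot":[0,0,0],"fingers":-1}]'

```text
time_s: 65.47
tcp_pos: [0.4304, -0.128, 0.0738]
eef_rot: [180.0, 0.0, -76.6]
contact_force: [-0.5, -0.9, -0.4]
gripper_width: 0.0395
gripper_force: 55.0
```

>>> play_rows --rows '[{"slide":[0,0,0.005],"delta_rot":[0,0,0],"fingers":-1},{"slide":[0,0,0],"delta_rot":[0,0,0],"fingers":1},{"slide":[0,0,0],"delta_rot":[0,0,0],"fingers":1},{"slide":[0,0,0],"delta_rot":[0,0,0],"fingers":1},{"slide":[0,0,0],"delta_rot":[0,0,0],"fingers":1},{"slide":[0,0,-0.15],"delta_rot":[0,0,0],"fingers":1},{"slide":[0,0,-0.3],"delta_rot":[0,0,0],"fingers":1},{"slide":[0,0,-0.3],"delta_rot":[0,0,0],"fingers":1}]'

```text
time_s: 66.47
tcp_pos: [0.4301, -0.128, 0.1868]
eef_rot: [180.0, 0.0, -76.6]
contact_force: [1.3, 0.3, -0.5]
gripper_width: 0.087
gripper_force: 0.0
```

>>> play_rows --rows '[{"slide":[0,0,-0.3],"delta_rot":[0,0,0],"fingers":1},{"slide":[0,0,0],"delta_rot":[0,0,0],"fingers":1}]'

```text
time_s: 66.72
tcp_pos: [0.4325, -0.128, 0.2342]
eef_rot: [-179.6, -0.1, -76.6]
contact_force: [0.3, 0.2, -1.2]
gripper_width: 0.0877
gripper_force: 0.0
```

```bash
python3 - <<'E'
from h import *
s=r.get_state();c=wcam(s,r.capture("wrist"));cv2.imwrite("pics/w9.png",c["image"])
print(proj(c,[.4306,-.128,.105]))
move([.6424,-.0018,.22])
E
```

```text
(np.float64(322.88773383553877), np.float64(192.60134081048292))
tcp [ 0.4313 -0.1278  0.2321] [-1.7979e+02 -2.0000e-02 -7.6590e+01] slide [-0.491 -1.564  0.086] rot [0 0 0]
```

View pics/w9.png

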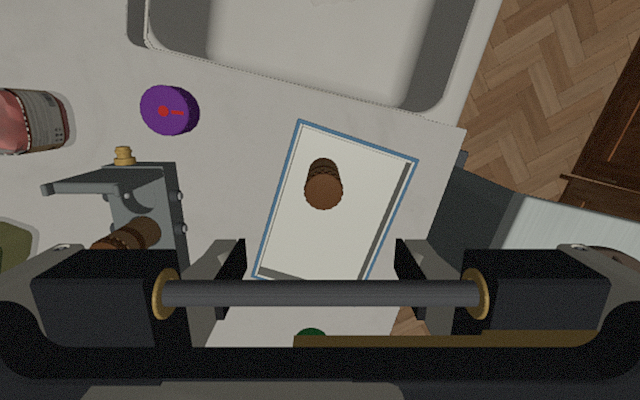

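The first cartridge stands upright in the tray with its top at (323,190). Next is the second one.

>>> play_rows --rows '[{"slide":[-0.05,-0.15,0],"delta_rot":[0,0,0],"fingers":1},{"slide":[-0.088,-0.28,0],"delta_rot":[0,0,0],"fingers":1},{"slide":[-0.094,-0.3,0],"delta_rot":[0,0,0],"fingers":1},{"slide":[-0.094,-0.3,0],"delta_rot":[0,0,0],"fingers":1},{"slide":[-0.094,-0.3,0],"delta_rot":[0,0,0],"fingers":1},{"slide":[-0.071,-0.234,0],"delta_rot":[0,0,0],"fingers":1},{"slide":[0,0,0.1],"delta_rot":[0,0,0],"fingers":1},{"slide":[0,0,0],"delta_rot":[0,0,0],"fingers":1}]' --squeeze 60

```text
time_s: 67.78
tcp_pos: [0.6402, -0.0018, 0.2122]
eef_rot: [179.7, 0.0, -76.6]
contact_force: [-0.6, 0.3, -1.6]
gripper_width: 0.0879
gripper_force: 0.0
```

```bash
python3 - <<'E'
from h import *
s=r.get_state()
move([.6428,-.0015,.088],-76.6)
E
```

```text
tcp [ 0.6402 -0.0018  0.2122] [ 1.7967e+02  2.0000e-02 -7.6590e+01] slide [ 0.002 -0.022  0.828] rot [0.07 0.   0.  ]
```

>>> play_rows --rows '[{"slide":[0,-0.01,0.15],"delta_rot":[0,0,0],"fingers":1},{"slide":[0,0,0.2],"delta_rot":[0,0,0],"fingers":1},{"slide":[0,0,0.2],"delta_rot":[0,0,0],"fingers":1},{"slide":[0,0,0.15],"delta_rot":[0,0,0],"fingers":1},{"slide":[0,0,0.08],"delta_rot":[0,0,0],"fingers":1},{"slide":[0,0,0],"delta_rot":[0,0,0],"fingers":1},{"slide":[0,0,0],"delta_rot":[0,0,0],"fingers":1}]'

```text
time_s: 68.65
tcp_pos: [0.6437, -0.0016, 0.0998]
eef_rot: [-179.9, -0.0, -76.6]
contact_force: [1.0, -0.6, -0.2]
gripper_width: 0.0875
gripper_force: 0.0
```

```bash
python3 - <<'E'
from h import *
s=r.get_state();print(s["contact_force"])
move([.6428,-.0015,.088],-76.6)
E
```

```text
[ 1.00753894 -0.61332032 -0.22110007]
tcp [ 0.6437 -0.0016  0.0998] [-1.7991e+02 -1.0000e-02 -7.6590e+01] slide [-0.002  0.006  0.079] rot [-0.02 -0.    0.  ]
```

>>> play_rows --rows '[{"slide":[0,0.003,0.05],"delta_rot":[0,0,0],"fingers":1},{"slide":[0,0,0.028],"delta_rot":[0,0,0],"fingers":1},{"slide":[0,0,0],"delta_rot":[0,0,0],"fingers":-1},{"slide":[0,0,0],"delta_rot":[0,0,0],"fingers":-1},{"slide":[0,0,0],"delta_rot":[0,0,0],"fingers":-1},{"slide":[0,0,0],"delta_rot":[0,0,0],"fingers":-1},{"slide":[0,0,0],"delta_rot":[0,0,0],"fingers":-1},{"slide":[0,0,0],"delta_rot":[0,0,0],"fingers":-1}]'

```text
time_s: 69.65
tcp_pos: [0.6427, -0.0017, 0.087]
eef_rot: [-180.0, -0.0, -76.6]
contact_force: [0.1, 0.6, 0.8]
gripper_width: 0.0387
gripper_force: 60.0
```

>>> play_rows --rows '[{"slide":[0,0,0],"delta_rot":[0,0,0],"fingers":-1},{"slide":[0,0,0],"delta_rot":[0,0,0],"fingers":-1},{"slide":[0,0,-0.015],"delta_rot":[0,0,0],"fingers":-1},{"slide":[0,0,-0.015],"delta_rot":[0,0,0],"fingers":-1},{"slide":[0,0,-0.015],"delta_rot":[0,0,0],"fingers":-1},{"slide":[0,0,-0.015],"delta_rot":[0,0,0],"fingers":-1},{"slide":[0,0,-0.03],"delta_rot":[0,0,0],"fingers":-1},{"slide":[0,0,-0.03],"delta_rot":[0,0,0],"fingers":-1}]'

```text
time_s: 70.65
tcp_pos: [0.643, -0.0019, 0.1064]
eef_rot: [-180.0, -0.0, -76.6]
contact_force: [0.6, 0.4, -0.9]
gripper_width: 0.0387
gripper_force: 60.0
```

>>> play_rows --rows '[{"slide":[0,0,-0.1],"delta_rot":[0,0,0],"fingers":-1},{"slide":[0,0,-0.2],"delta_rot":[0,0,0],"fingers":-1},{"slide":[0,0,-0.2],"delta_rot":[0,0,0],"fingers":-1},{"slide":[0,0,-0.2],"delta_rot":[0,0,0],"fingers":-1},{"slide":[0,0,0],"delta_rot":[0,0,0],"fingers":-1},{"slide":[0,0,0],"delta_rot":[0,0,0],"fingers":-1}]'

```text
time_s: 71.4
tcp_pos: [0.6422, -0.0018, 0.2104]
eef_rot: [-180.0, 0.0, -76.6]
contact_force: [-0.3, 0.5, -1.5]
gripper_width: 0.0387
gripper_force: 60.0
```

```bash
python3 - <<'E'
from h import *
s=r.get_state();print(s["contact_force"],s["gripper_force"],s["gripper_width"])
move([.440,-.028,.205],-76.6)
E
```

```text
[-0.26914071  0.46035295 -1.47808154] 59.998499751091 0.038673676405130746
tcp [ 0.6422 -0.0018  0.2104] [-1.7998e+02  2.0000e-02 -7.6600e+01] slide [-0.142  1.352  0.036] rot [-0.  0. -0.]
```

>>> play_rows --rows '[{"slide":[-0.014,0.13,0],"delta_rot":[0,0,0],"fingers":-1},{"slide":[-0.026,0.25,0],"delta_rot":[0,0,0],"fingers":-1},{"slide":[-0.03,0.29,0],"delta_rot":[0,0,0],"fingers":-1},{"slide":[-0.03,0.29,0],"delta_rot":[0,0,0],"fingers":-1},{"slide":[-0.026,0.25,0],"delta_rot":[0,0,0],"fingers":-1},{"slide":[-0.016,0.142,0],"delta_rot":[0,0,0],"fingers":-1},{"slide":[0,0,0],"delta_rot":[0,0,0],"fingers":-1},{"slide":[0,0,0.15],"delta_rot":[0,0,0],"fingers":-1}]'

```text
time_s: 72.4
tcp_pos: [0.4417, -0.0277, 0.1884]
eef_rot: [-179.8, -0.0, -76.6]
contact_force: [-0.7, -0.4, -1.0]
gripper_width: 0.0389
gripper_force: 60.0
```

>>> play_rows --rows '[{"slide":[0,0,0.2],"delta_rot":[0,0,0],"fingers":-1},{"slide":[0,0,0.2],"delta_rot":[0,0,0],"fingers":-1},{"slide":[0,0,0.15],"delta_rot":[0,0,0],"fingers":-1},{"slide":[0,0,0.08],"delta_rot":[0,0,0],"fingers":-1},{"slide":[0,0,0],"delta_rot":[0,0,0],"fingers":-1},{"slide":[0,0,0],"delta_rot":[0,0,0],"fingers":-1}]'

```text
time_s: 73.15
tcp_pos: [0.4411, -0.0278, 0.0936]
eef_rot: [-179.9, -0.0, -76.6]
contact_force: [1.3, 0.2, -1.2]
gripper_width: 0.039
gripper_force: 60.0
```

```bash
python3 - <<'E'
from h import *
s=r.get_state();print(s["contact_force"],s["gripper_force"],s["gripper_width"])
move([.440,-.028,.084],-76.6)
E
```

```text
[ 1.32257243  0.16894547 -1.15918959] 59.9984747171402 0.039007613890821996
tcp [ 0.4411 -0.0278  0.0936] [-1.7995e+02 -1.0000e-02 -7.6580e+01] slide [-0.001  0.008  0.064] rot [-0.01 -0.    0.  ]
```

>>> play_rows --rows '[{"slide":[0,0,0.035],"delta_rot":[0,0,0],"fingers":-1},{"slide":[0,0,0.018],"delta_rot":[0,0,0],"fingers":-1},{"slide":[0,0,0.008],"delta_rot":[0,0,0],"fingers":-1},{"slide":[0,0,0],"delta_rot":[0,0,0],"fingers":-1}]'

```text
time_s: 73.65
tcp_pos: [0.4404, -0.028, 0.0838]
eef_rot: [180.0, -0.0, -76.6]
contact_force: [-0.5, -0.6, -1.2]
gripper_width: 0.0387
gripper_force: 60.0
```

>>> play_rows --rows '[{"slide":[0,0,0.008],"delta_rot":[0,0,0],"fingers":-1},{"slide":[0,0,0],"delta_rot":[0,0,0],"fingers":-1}]'

```text
time_s: 73.9
tcp_pos: [0.4407, -0.028, 0.0829]
eef_rot: [-180.0, -0.0, -76.6]
contact_force: [-1.0, -0.8, 2.9]
gripper_width: 0.039
gripper_force: 60.0
```

Contact. Release, rise and look.

>>> play_rows --rows '[{"slide":[0,0,0],"delta_rot":[0,0,0],"fingers":1},{"slide":[0,0,0],"delta_rot":[0,0,0],"fingers":1},{"slide":[0,0,0],"delta_rot":[0,0,0],"fingers":1},{"slide":[0,0,0],"delta_rot":[0,0,0],"fingers":1},{"slide":[0,0,-0.15],"delta_rot":[0,0,0],"fingers":1},{"slide":[0,0,-0.3],"delta_rot":[0,0,0],"fingers":1},{"slide":[0,0,-0.35],"delta_rot":[0,0,0],"fingers":1},{"slide":[0,0,-0.35],"delta_rot":[0,0,0],"fingers":1}]'

```text
time_s: 74.9
tcp_pos: [0.4401, -0.0281, 0.2568]
eef_rot: [180.0, 0.0, -76.6]
contact_force: [1.1, 0.7, -0.3]
gripper_width: 0.0873
gripper_force: 0.0
```

>>> play_rows --rows '[{"slide":[-0.1,0,-0.2],"delta_rot":[0,0,0],"fingers":1},{"slide":[0,0,-0.1],"delta_rot":[0,0,0],"fingers":1},{"slide":[0,0,0],"delta_rot":[0,0,0],"fingers":1},{"slide":[0,0,0],"delta_rot":[0,0,0],"fingers":1}]'

```text
time_s: 75.4
tcp_pos: [0.4363, -0.0137, 0.2985]
eef_rot: [179.9, 0.0, -76.6]
contact_force: [-0.8, 0.1, -0.3]
gripper_width: 0.0878
gripper_force: 0.0
```

```bash
python3 - <<'E'
from h import *
w=r.capture("wrist")["image"];s=r.capture("scene")["image"];t=r.capture("top")["image"]
a=cv2.resize(w[50:350],(400,250));b=cv2.resize(s[150:310,200:456],(400,250));c=cv2.resize(t[110:298,150:450],(800,340))
cv2.imwrite("pics/f.png",np.vstack([np.hstack([a,b]),c]))
E
```

```text
(no output)
```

View pics/f.png

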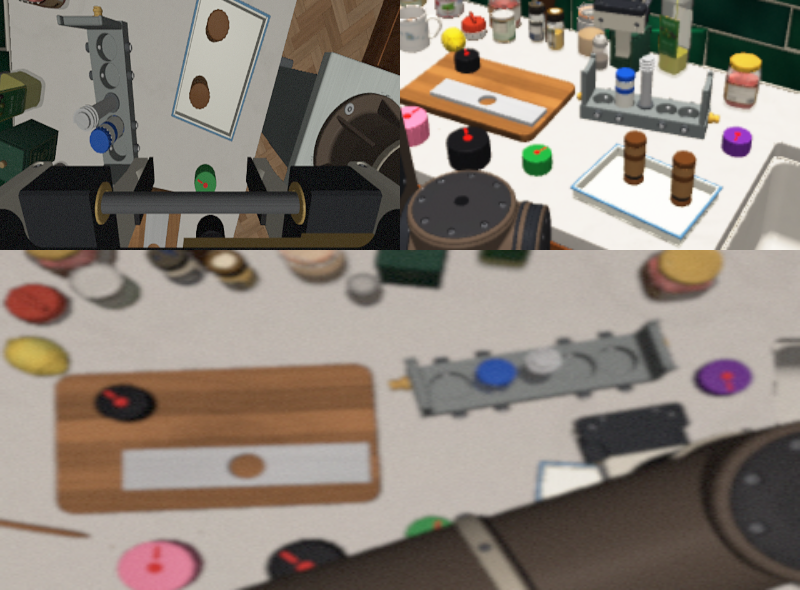

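The nut and flat bar are on the board, and both spent cartridges stand in the tray. The blue one is still seated, and the bystanders haven't moved.

```bash
python3 -c "
from plant import r
print(r.close_job())"
```

```text
the job is handed in; nothing more can be done
None
```

The job is handed in: the nut and the flat clamp bar are on the board, both spent cartridges stand in the tray (only two were fitted), and the blue one is still seated; the hand-in call returned no verdict.

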